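Pack spice tins into the vacuum box and pump it down

ROBOT

A 6-joint arm with a two-finger parallel gripper is mounted at the origin on the work surface. World frame = base frame: x ahead of the robot, y to its left, z up, the work surface at z = 0. Lengths are in m, angles in rad, forces in N, time in s.
With the tool pointing down it reaches from about 0.375 to 0.975 m from the base axis. Payload 3.8 kg.
Tool frame: the origin (TCP) lies midway between the tips of the shut fingers; the grasp point (between the pads) lies 19 mm behind it; z points along the fingers, y is the direction in which the jaws open and shut (so a half turn about z gives the same grasp; the last joint's range is limited). The gripper opens to 85 mm and grips with 20 to 120 N. Pads are 22 mm wide; open, the fingers measure 114 mm over their backs; the gripper's body (76 mm by 85 mm) begins 54 mm behind the grasp point. The pads swing forward as they close: fully open they stand 13 mm farther back than shut.
Start: joints at [1.141, 0.264, 1.604, -0, 1.274, -0.037], TCP at [0.258, 0.624, 0.211] pointing down, gripper open.
Joint ranges: [-2.63, 2.63], [-0.94, 2.18], [0.31, 2.57], [-1.31, 4.45], [0, 2.66], [-2.55, 2.55]. Speed limits (rad/s): [2.57, 2.57, 3.14, 3.14, 3.14, 3.14].

INTERFACE

Orientations are given as a rotation vector (axis times angle).
In Python, from workcell import bot gives the robot as it stands.
- The arm moves only by the tool drive_tool, never from a script. Its argument "steps" is a list of rows, each a list of 2 entries, a list of its own where there are three numbers: the shift along the tool's x, y, z in mm, then the turn about the tool's z in degrees. In form: [[[dx, dy, dz], twist], ...]. A call has 1 to 8 rows; each row shifts and turns the commanded pose from where the row before left it, along the tool's axes as they then stand; what a row does not reach is not made up. A row lasts 1/12 s, in which the tool goes at most 41.7 mm and 7.16 degrees, less where a joint would pass 70% of its speed; a pose out of reach is approached as far as the arm can. A call is refused whole if a number of a shift passes 41.7 or a number of a turn 7.16, either way. A call with a gripper value outside its range is refused whole. "jaw" is the opening, from 0 (shut) to 1 (fully open), set as the call begins (left out, the last holds). The fingers move at their own pace and stop on an object; "force" is the grip in N (left out, the last holds). Time passes only in rows, so rows that do not move let the fingers close. It gives the time, the measured TCP pose, the force and the opening at its end, in the units of the state.
- bot.read_state(): the state, without advancing time (a new reading comes with each control period).
- bot.read_camera(name): name is "side" or "top"; returns the picture (384x512x3 uint8, red, green, blue); there is no depth.
- bot.camera_info(name): a dict with "fx", "fy", "cx", "cy" (pixels), "position" and "attitude" of the camera in the world. Camera axes: x right, y down, z forward; pixel columns grow to the right and rows downward; lengths in m; the calibration is good to about 2 mm. A picture is of the moment at which its call begins. camera_info takes no time and is no camera call.
- bot.finish_job(): hands the job in, once; it reports no verdict.
The state is a dict: "time": time; "q": joint angles; "joint_vel": joint speeds; "joint_torque": joint torques, N m; "tool_pos": TCP position; "tcp_rot": TCP orientation; "wrist_force": force on the tool from outside, world axes, zero at the start; "torque": the same for the moment, N m; "width": opening from 0.0 (shut) to 1.0 (fully open).
Only numpy, scipy, OpenCV 4.12 (cv2) and the standard library are available. Lean on these libraries where they do the work, as an engineer would, in place of code of your own. Each camera call takes 0.05 s, during which the arm holds its last target.

TASK

Pack the vacuum storage box: lift every spice tin straight up out of its deep well in the wooden rack and lay it flat in a compartment of its own, cap end towards the box's front, and lay the white drying cartridge flat, lengthwise, in a compartment of its own too. Only then shut the lid fully and pump the lever at the box's side through four full strokes, each all the way down and all the way back up. Do not knock over the glass jar.

Things in the scene. Friction and masses are not known exactly. Their poses are not given: they have to be found in the camera images.
- tin1_mid (a point): Centre of a slim bare-metal spice tin with a black cap, 120 mm tall in all (cap is the top 14 mm, 18 x 30 mm), body 22 mm thick (its x) by 36 mm wide (its y), 90 g. z runs along the tin towards its cap. It starts upright in a well of the rack; may be absent
- tin1_cap (a point): Middle of the top of the cap of that tin, 60 mm from tin1_mid along its z
- tin2_mid (a point): Centre of a slim bare-metal spice tin with a black cap, 120 mm tall in all (cap is the top 14 mm, 18 x 30 mm), body 22 mm thick (its x) by 36 mm wide (its y), 90 g. z runs along the tin towards its cap. It starts upright in a well of the rack; may be absent
- tin2_cap (a point): Middle of the top of the cap of that tin, 60 mm from tin2_mid along its z
- tin3_mid (a point): Centre of a slim bare-metal spice tin with a black cap, 120 mm tall in all (cap is the top 14 mm, 18 x 30 mm), body 22 mm thick (its x) by 36 mm wide (its y), 90 g. z runs along the tin towards its cap. It starts upright in a well of the rack; may be absent
- tin3_cap (a point): Middle of the top of the cap of that tin, 60 mm from tin3_mid along its z
- tin4_mid (a point): Centre of a slim bare-metal spice tin with a black cap, 120 mm tall in all (cap is the top 14 mm, 18 x 30 mm), body 22 mm thick (its x) by 36 mm wide (its y), 90 g. z runs along the tin towards its cap. It starts upright in a well of the rack; may be absent
- tin4_cap (a point): Middle of the top of the cap of that tin, 60 mm from tin4_mid along its z
- cartridge_mid (a point): Centre of the white plastic drying cartridge with black slits on top, a flat bar 110 mm long (its x), 34 mm wide (y), 20 mm high (z), 60 g, lying loose on the table
- rack: Fixed wooden rack 182 (x) by 124 (y) by 95 mm high; origin under its centre. Four wells at x = -63, -21, 21, 63 mm, y = 0, each 24 (x) by 38 (y) mm, floor 6 mm up; 18 mm partitions between. Above 62 mm height a 37 mm wide trough along x on either side (|y| 19 to 56 mm) leaves room for the fingers. A tin in a well has its width along y and its top at 126 mm
- vacbox: Fixed grey box 162 (x) by 201 (y) mm, rim 32 mm high, floor 6, walls 5 mm; origin under its centre. Four compartments 152 mm long (x), 44 wide, 26 deep, centred at y = -73.5, -24.5, 24.5, 73.5 mm. Front = its -x side, nearest the robot; lid hinge on the +x rim (x 81, z 32 mm). Pump housing beside it at x 85, y -178 mm, 62 mm high
- lid (a joint): Clear lid with grey rim, 162 x 201 x 7 mm, hinged along the box's far (+x) rim: 0 = shut, about 1.8 rad = fully open, where it starts, leaning a little backwards against its stop. It turns easily, and once pushed past upright (1.57) it falls shut softly
- lid_edge (a point): Middle of the lid's free edge, 162 mm from the hinge
- pump (a joint): Pump hand lever: 0 = up at rest, 0.6 rad = fully down at its stop; a spring lifts it again. Pressing the pad takes 3 N at the top, 8 N at the bottom. Hinge along box y at x 85, y -178, z 70 mm of the box frame; the lever reaches 120 mm from it towards the box's front, rising 0.55 rad at rest, about level when fully down
- pump_pad (a point): Middle of the upper face of the black pad (36 x 30 mm) at the end of the pump lever: press here
- pickles: Full glass jar standing on the table, 84 mm across, 130 mm high; origin at its underside. Bystander
Mind the look-alikes: they are no part of the job. Leave any blue or green look-alike of the part that bears tin1_mid alone.

How it is judged:
By the outcome, as a careful person would: the job done as asked, in the order asked, and still so for the second after the job is handed in, with the robot touching nothing.
Of tin1, tin2, tin3, tin4 only 2 to 3 are there at a start; the rules pass over those that are not, and their reading is None.
At some moment in a run one of cartridge may be knocked a few centimetres aside while the robot is not near it.
Once in a run the grip may slacken for a moment while it holds something.
It also fails if it takes over 208 s, if anything falls off the work surface, if the arm or the gripper's body presses on something with over 40 N, if the wrist force passes 120 N, or if a joint passes its speed limit or range.

## Working session

There is one attempt and no reset: what is moved stays moved. The work goes in short steps, Python scripts to look and compute and a tool call to move; the robot and the scene stay as the last step left them, time stands still between calls to the robot, and variables do not carry over. Pictures are saved under pics/ and viewed, and the job is handed in when it is done.

Besides the shell and the picture viewer there is one more tool, called in YAML: its name, and indented under it one key for each argument. drive_tool: Moves the arm, as the interface text tells. Its arguments: {"type":"object","properties":{"steps":{"type":"array","items":{"type":"array"}},"jaw":{"type":"number"},"force":{"type":"number"}},"required":["steps"]}

```bash
mkdir -p pics; ls
cat > h.py <<'E'
import numpy as np, cv2
from workcell import bot
def snap(name,fn):
    im=bot.read_camera(name); cv2.imwrite('pics/'+fn,cv2.cvtColor(im,cv2.COLOR_RGB2BGR)); return im
E
python3 - <<'E'
from h import *
snap('top','t0.png');snap('side','s0.png')
for n in('top','side'): print(bot.camera_info(n))
print(bot.read_state())
E
```

```text
pics
{'fx': 376.5619062366546, 'fy': 376.5619062366546, 'cx': 255.30040829483963, 'cy': 192.6994388888558, 'position': array([ 0.34740616, -0.00680745,  1.18396212]), 'attitude': array([-2.13193954,  2.10062392, -0.22241781])}
{'fx': 363.0121520494824, 'fy': 363.0121520494824, 'cx': 262.8666543071006, 'cy': 189.17644541505746, 'position': array([0.13702108, 0.3942948 , 0.70700028]), 'attitude': array([-1.02826073,  2.47832855, -0.98941718])}
{'time': 0.1, 'q': array([ 1.14111587e+00,  2.64687176e-01,  1.60523175e+00,  1.72751164e-05,
        1.27373806e+00, -3.68844964e-02]), 'joint_vel': array([ 4.60650659e-04, -1.14949149e-03, -4.02538902e-03,  4.22410674e-04,
        1.43635355e-03,  1.46694112e-05]), 'joint_torque': array([-3.80089241e-04, -5.16705143e+01, -3.68590307e+01, -5.84842928e-05,
        6.22766238e-03,  1.29171698e-05]), 'tool_pos': array([0.25806185, 0.62295265, 0.20988335]), 'tcp_rot': array([-0.61295483, -3.08071124,  0.00314832]), 'wrist_force': array([ 0.00928442, -1.05229928,  0.5907574 ]), 'torque': array([ 0.03902093,  0.04685955, -0.01044186]), 'width': 0.9985693088138918}
```

View pics/t0.png

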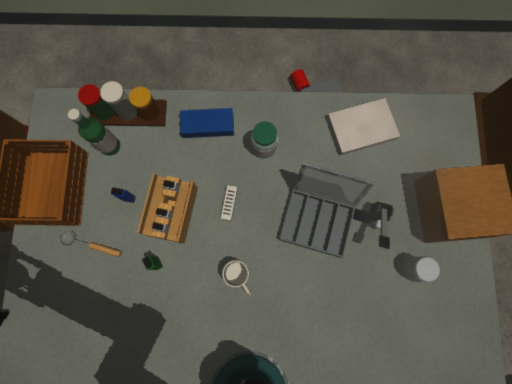

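View pics/s0.png

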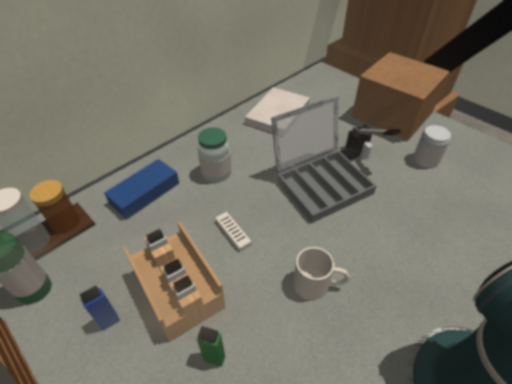

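The top view shows the rack near (168,208) with three tins, the cartridge at (229,203), the box at (317,222) and the pump pad at about (384,240). I'll zoom in on these.

```bash
cat >> h.py <<'E'
from scipy.spatial.transform import Rotation as R
def proj(n,P):
    c=bot.camera_info(n); Rm=R.from_rotvec(c['attitude']).as_matrix()
    p=(np.atleast_2d(P)-c['position'])@Rm
    return np.c_[c['fx']*p[:,0]/p[:,2]+c['cx'], c['fy']*p[:,1]/p[:,2]+c['cy']]
def back(n,uv,z):
    c=bot.camera_info(n); Rm=R.from_rotvec(c['attitude']).as_matrix()
    uv=np.atleast_2d(uv).astype(float)
    d=np.c_[(uv[:,0]-c['cx'])/c['fx'],(uv[:,1]-c['cy'])/c['fy'],np.ones(len(uv))]@Rm.T
    return c['position']+d*((z-c['position'][2])/d[:,2])[:,None]
def crop(im,x0,y0,x1,y1,fn,pts=None,k=6):
    a=cv2.cvtColor(im[y0:y1,x0:x1],cv2.COLOR_RGB2BGR); a=cv2.resize(a,None,fx=k,fy=k,interpolation=cv2.INTER_CUBIC)
    if pts is not None:
        for u,v in pts: cv2.circle(a,(int((u-x0+.5)*k),int((v-y0+.5)*k)),2,(0,0,255),-1)
    cv2.imwrite('pics/'+fn,a)
E
python3 - <<'E'
from h import *
im=cv2.cvtColor(cv2.imread('pics/t0.png'),cv2.COLOR_BGR2RGB)
crop(im,130,165,250,250,'c1.png');crop(im,270,155,400,260,'c2.png')
E
```

```text
(no output)
```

View pics/c1.png

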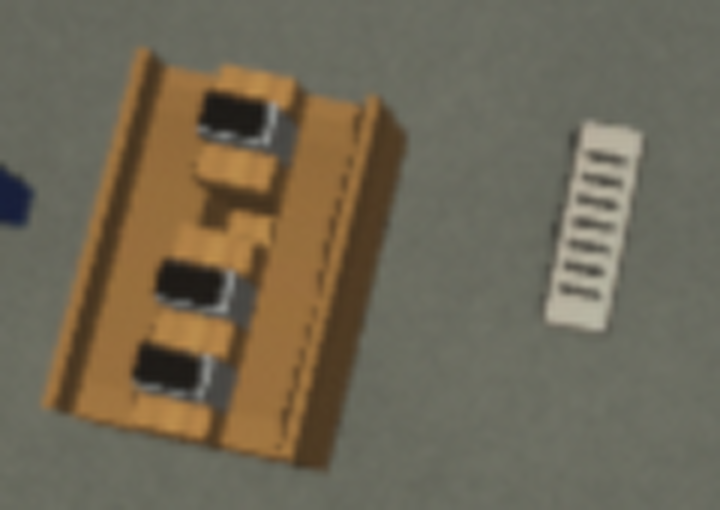

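View pics/c2.png

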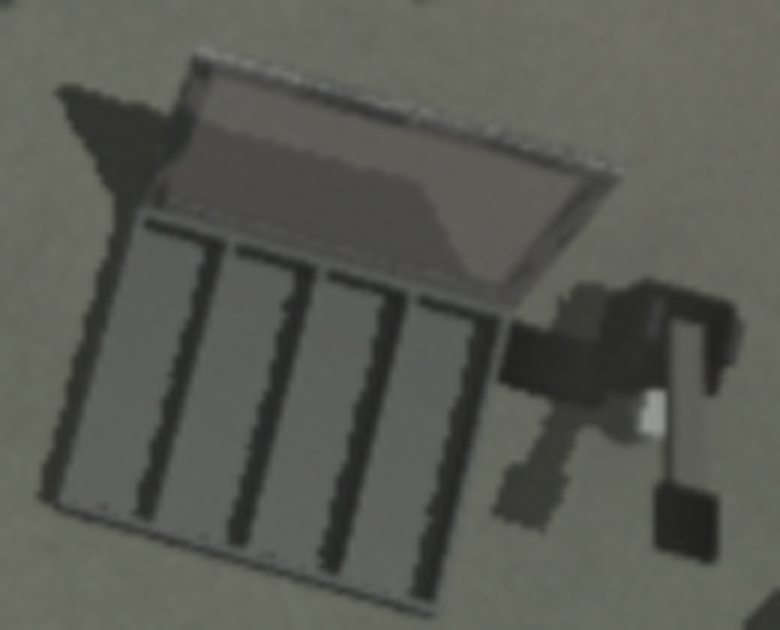

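```bash
cat > fit.py <<'E'
from h import *
from scipy.optimize import least_squares
def T(p,L):
    x,y,a=p; L=np.atleast_2d(L).astype(float); c,s=np.cos(a),np.sin(a)
    return np.c_[x+c*L[:,0]-s*L[:,1], y+s*L[:,0]+c*L[:,1], L[:,2]]
def fit(n,L,uv,p0):
    r=least_squares(lambda p:(proj(n,T(p,L))-uv).ravel(),p0); return r.x, r.fun.round(2)
E
python3 - <<'E'
from fit import *
im=cv2.cvtColor(cv2.imread('pics/t0.png'),cv2.COLOR_BGR2RGB)
f=lambda c,o:np.array(c)/6-.5+np.array(o)
box_uv=f([(50,503),(435,612),(140,210),(510,312)],(270,155))
BL=np.array([(-81,100.5,32),(-81,-100.5,32),(81,100.5,32),(81,-100.5,32)])/1e3
pb,r=fit('top',BL,box_uv,[.5,-.2,0]); print('box',pb,r)
caps=f([(232,117),(192,283),(170,368)],(130,165))
print(back('top',caps,.126))
CL=np.array([(63,0,126),(-21,0,126),(-63,0,126)])/1e3
pr,r=fit('top',CL,caps,[.5,.3,0]);print('rack',pr,r)
cu=f([(585,122),(642,130),(605,330),(545,322)],(130,165))
KL=np.array([(55,17,20),(55,-17,20),(-55,-17,20),(-55,17,20)])/1e3
pc,r=fit('top',KL,cu,[.5,.1,0]);print('cart',pc,r)
padL=np.array([[.085-.12*np.cos(.55),-.178,.07+.12*np.sin(.55)]]);
RC=np.array([(sx*91,sy*62,95) for sx in(1,-1) for sy in (1,-1)])/1e3
pts=np.r_[proj('top',T(pr,RC)),proj('top',T(pr,CL)),proj('top',T(pc,KL))]
crop(im,130,165,250,250,'d1.png',pts)
comp=np.array([(s*76,y,32) for s in(1,-1) for y in(-73.5,-24.5,24.5,73.5)])/1e3
pts=np.r_[proj('top',T(pb,BL)),proj('top',T(pb,padL)),proj('top',T(pb,comp))]
crop(im,270,155,400,260,'d2.png',pts)
# jar
print('jar',back('top',[(265,133)],.13), 'pad',T(pb,padL))
np.savez('p.npz',box=pb,rack=pr,cart=pc)
im=cv2.cvtColor(cv2.imread('pics/s0.png'),cv2.COLOR_BGR2RGB)
crop(im,110,200,270,340,'d3.png',np.r_[proj('side',T(pr,RC)),proj('side',T(pr,CL)),proj('side',T(pc,KL))],k=5)
crop(im,260,90,400,230,'d4.png',np.r_[proj('side',T(pb,BL)),proj('side',T(pb,padL))],k=5)
E
```

```text
box [ 0.49576569 -0.20168766 -0.27134254] [ 0.37  0.07  0.24  0.74 -0.69 -0.89  0.06  0.  ]
[[0.58808684 0.24017484 0.126     ]
 [0.50738691 0.25413897 0.126     ]
 [0.46699292 0.26183717 0.126     ]]
rack [ 0.52776368  0.25082689 -0.17499401] [ 0.15 -0.58 -0.13  0.1  -0.02  0.45]
cart [ 0.55724193  0.07211163 -0.15601472] [-0.52 -0.56  0.54 -0.11  0.37  0.58 -0.38  0.06]
jar [[ 0.74620462 -0.03706327  0.13      ]] pad [[ 0.43138736 -0.36853736  0.13272247]]
```

```bash
cd pics
python3 - <<'E'
import cv2,numpy as np
for a,b,o in(('d1.png','d2.png','e1.png'),('d3.png','d4.png','e2.png')):
    ims=[cv2.resize(cv2.imread(f),(400,400*cv2.imread(f).shape[0]//cv2.imread(f).shape[1])) for f in(a,b)]
    h=max(i.shape[0] for i in ims); out=np.zeros((h,800,3),np.uint8)
    for k,i in enumerate(ims): out[:i.shape[0],k*400:k*400+400]=i
    cv2.imwrite(o,out)
E
```

```text
(no output)
```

View pics/e1.png

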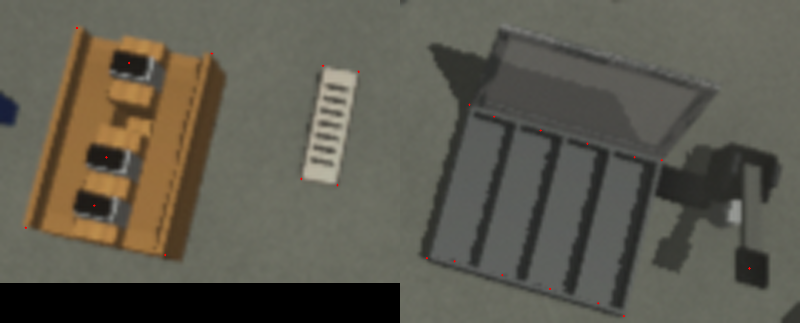

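View pics/e2.png

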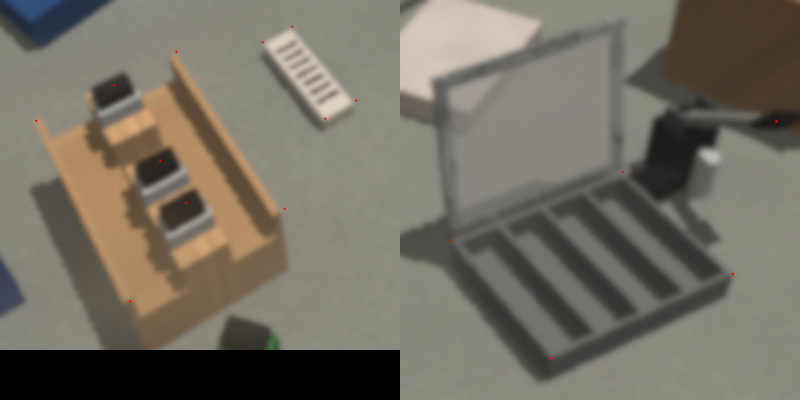

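```bash
cat > plan.py <<'E'
from fit import *
P=np.load('p.npz'); pb,pr,pc=P['box'],P['rack'],P['cart']
def tool():
    s=bot.read_state(); return s,np.array(s['tool_pos']),R.from_rotvec(s['tcp_rot']).as_matrix()
def go(w,yaw=None,v=True):
    """w world target; yaw = desired world dir of tool y (mod pi)."""
    s,p,M=tool(); ty=np.arctan2(M[1,1],M[0,1]); tw=0
    if yaw is not None:
        d=(yaw-ty+np.pi/2)%np.pi-np.pi/2   # world ccw; tool z down => twist = -d
        tw=-np.degrees(d); M=M@R.from_euler('z',tw,degrees=True).as_matrix()
    sh=(np.array(w)-p)@M*1e3
    print('t %.1f pos %s w %.2f F %s q6 %.2f'%(s['time'],p.round(4),s['width'],np.round(s['wrist_force'],1),s['q'][5]),'tilt',np.round(np.degrees(np.arccos(-M[2,2])),2))
    print(' twist %.1f then shift %s'%(tw,sh.round(1)))
def box(x,y,z): return T(pb,[[x/1e3,y/1e3,z/1e3]])[0]
def rack(x,y,z): return T(pr,[[x/1e3,y/1e3,z/1e3]])[0]
YB=pb[2]+np.pi/2; YR=pr[2]+np.pi/2
E
python3 - <<'E'
from plan import *
go(rack(63,0,200),YR); print(tool()[2].round(3))
print(rack(63,0,0),rack(-21,0,0),rack(-63,0,0))
E
```

```text
t 0.1 pos [0.2581 0.623  0.2099] w 1.00 F [ 0.  -1.1  0.6] q6 -0.04 tilt 0.12
 twist -12.5 then shift [-393.4 -319.5   10.3]
[[-0.924  0.383 -0.001]
 [ 0.383  0.924 -0.002]
 [ 0.    -0.002 -1.   ]]
[0.58980152 0.23985845 0.        ] [0.5070844  0.25448303 0.        ] [0.46572584 0.26179533 0.        ]
```

drive_tool:
  steps:
    - [[0,0,0],-6.25]
    - [[0,0,0],-6.25]
    - [[-30,-24.5,0],0]
    - [[-30,-24.5,0],0]
    - [[-30,-24.5,0],0]
    - [[-30,-24.5,0],0]
    - [[-30,-24.5,0],0]
    - [[-30,-24.5,0],0]
  jaw: 0.68
  force: 60

```text
time: 0.77
tool_pos: [0.4106, 0.4458, 0.2105]
tcp_rot: [-0.273, -3.129, 0.001]
wrist_force: [0.2, 0.6, 0.1]
width: 0.684
```

drive_tool:
  steps:
    - [[-30,-24.5,0],0]
    - [[-30,-24.5,0],0]
    - [[-30,-24.5,0],0]
    - [[-30,-24.5,0],0]
    - [[-30,-24.5,0],0]
    - [[-30,-24.5,0],0]
    - [[-30,-24.5,0],0]
    - [[0,0,0],0]

```text
time: 1.43
tool_pos: [0.591, 0.2364, 0.2105]
tcp_rot: [0.282, 3.127, -0.005]
wrist_force: [-0.1, 0.3, 0.7]
width: 0.679
```

Run:
```python
from plan import *
go(rack(63,0,72),YR)
im=snap('top','t1.png'); crop(im,130,165,250,250,'c3.png')
im=snap('side','s1.png')
```

```text
t 1.4 pos [0.591  0.2364 0.2105] w 0.68 F [-0.1  0.3  0.7] q6 -1.05 tilt 0.21
 twist -0.3 then shift [  2.1   3.6 138.5]
```

View pics/s1.png

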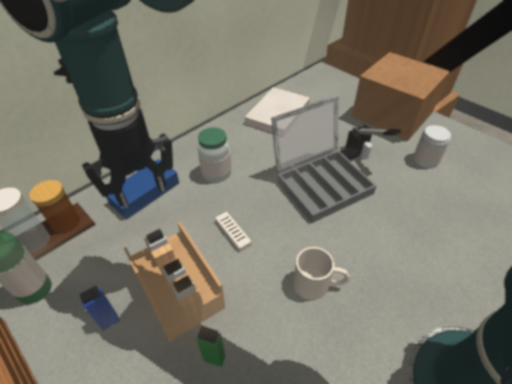

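The gripper hangs above the rack (about (140,175)) and the cartridge is still at (232,231). Next I descend on the far tin.

drive_tool:
  steps:
    - [[2,3.5,20],-0.3]
    - [[0,0,25],0]
    - [[0,0,25],0]
    - [[0,0,25],0]
    - [[0,0,20],0]
    - [[0,0,15],0]
    - [[0,0,8],0]
    - [[0,0,0],0]

```text
time: 2.2
tool_pos: [0.5828, 0.2465, 0.0703]
tcp_rot: [-0.263, -3.126, 0.003]
wrist_force: [-1.0, -0.2, 0.9]
width: 0.68
```

drive_tool:
  steps:
    - [[0,0,0],0]
    - [[0,0,0],0]
    - [[0,0,0],0]
    - [[0,0,0],0]
    - [[0,0,0],0]
    - [[0,0,0],0]
  jaw: 0.2

```text
time: 2.7
tool_pos: [0.5865, 0.2459, 0.0747]
tcp_rot: [0.266, 3.129, 0.001]
wrist_force: [-2.4, -2.6, 6.3]
width: 0.403
```

Run:
```python
from plan import *
go(rack(63,0,72),YR)
im=snap('top','t2.png'); crop(im,130,165,250,250,'c3.png')
im=snap('side','s2.png'); crop(im,80,130,260,270,'c4.png',k=4)
```

```text
t 2.7 pos [0.5865 0.2459 0.0747] w 0.40 F [-2.4 -2.6  6.3] q6 -1.04 tilt 0.1
 twist 0.3 then shift [-4.3 -5.4  2.7]
```

View pics/c4.png

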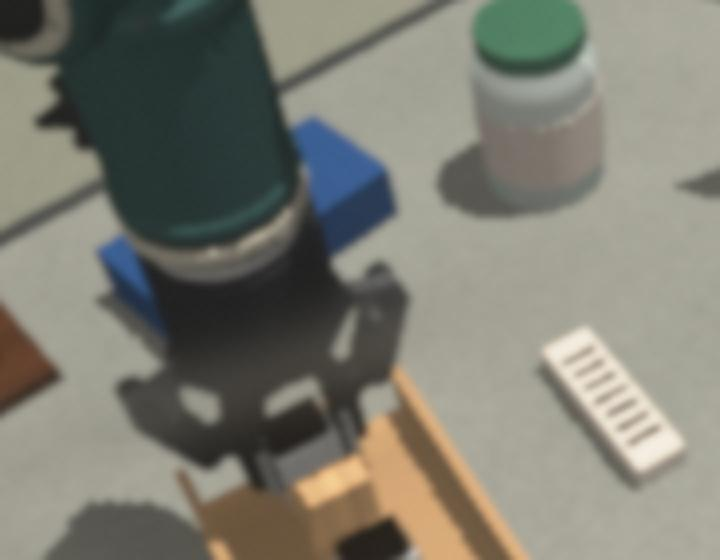

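The pads are on the tin, and the forces are small. I lift it straight up.

drive_tool:
  steps:
    - [[0,0,-5],0]
    - [[0,0,-10],0]
    - [[0,0,-15],0]
    - [[0,0,-20],0]
    - [[0,0,-20],0]
    - [[0,0,-20],0]
    - [[0,0,-15],0]
    - [[0,0,0],0]

```text
time: 3.47
tool_pos: [0.5887, 0.2474, 0.1835]
tcp_rot: [0.265, 3.123, 0.007]
wrist_force: [0.7, 0.1, -0.9]
width: 0.405
```

drive_tool:
  steps:
    - [[0,0,-5],0]
    - [[0,0,0],0]
    - [[0,0,0],0]

```text
time: 3.72
tool_pos: [0.5851, 0.2458, 0.182]
tcp_rot: [-0.266, -3.129, 0.001]
wrist_force: [0.5, -0.5, -0.2]
width: 0.405
```

Run:
```python
from plan import *
go(rack(63,0,190),YR)
im=snap('top','t3.png'); crop(im,130,165,250,250,'c3.png')
im=snap('side','s3.png'); crop(im,80,110,260,250,'c4.png',k=4)
```

```text
t 3.7 pos [0.5851 0.2458 0.182 ] w 0.40 F [ 0.5 -0.5 -0.2] q6 -1.04 tilt 0.09
 twist 0.3 then shift [-5.7 -5.1 -8. ]
```

View pics/c4.png

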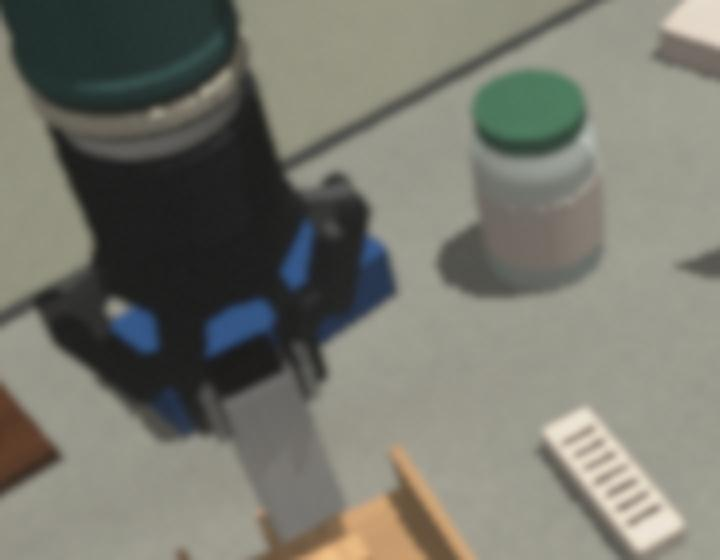

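Run:
```python
from plan import *
go(box(28,-73.5,182),YB); print(box(28,-73.5,182))
```

```text
t 3.8 pos [0.5849 0.2457 0.1815] w 0.41 F [ 0.9 -0.4 -1. ] q6 -1.04 tilt 0.15
 twist 5.8 then shift [-6.210e+01 -5.284e+02  1.000e-01]
[ 0.50304138 -0.28000314  0.182     ]
```

drive_tool:
  steps:
    - [[0,-15,0],3]
    - [[0,-25,0],2.8]
    - [[-5,-36,0],0]
    - [[-5,-36,0],0]
    - [[-5,-36,0],0]
    - [[-5,-36,0],0]
    - [[-5,-36,0],0]
    - [[-5,-36,0],0]

```text
time: 4.48
tool_pos: [0.5477, -0.0109, 0.1821]
tcp_rot: [-0.423, -3.111, 0.0]
wrist_force: [0.2, -0.6, -0.7]
width: 0.405
```

drive_tool:
  steps:
    - [[-5,-36,0],0]
    - [[-5,-36,0],0]
    - [[-5,-36,0],0]
    - [[-5,-36,0],0]
    - [[-5,-36,0],0]
    - [[-5,-36,0],0]
    - [[-5,-28,0],0]
    - [[0,-15,0],0]

```text
time: 5.15
tool_pos: [0.5125, -0.2717, 0.1821]
tcp_rot: [-0.427, -3.111, 0.001]
wrist_force: [0.1, -0.6, -1.0]
width: 0.402
```

drive_tool:
  steps:
    - [[0,0,0],0]
    - [[0,0,0],0]
    - [[0,0,0],0]

```text
time: 5.4
tool_pos: [0.513, -0.2675, 0.1822]
tcp_rot: [-0.424, -3.112, -0.002]
wrist_force: [-0.8, -0.4, -1.2]
width: 0.405
```

Run:
```python
from plan import *
go(box(28,-73.5,112),YB)
im=snap('top','t4.png'); crop(im,250,140,410,270,'c3.png',k=5)
im=snap('side','s4.png'); crop(im,250,60,410,220,'c4.png',k=4)
```

```text
t 5.4 pos [ 0.513  -0.2675  0.1822] w 0.40 F [-0.8 -0.4 -1.2] q6 -1.82 tilt 0.1
 twist 0.0 then shift [  6.2 -14.8  70.2]
```

View pics/c4.png

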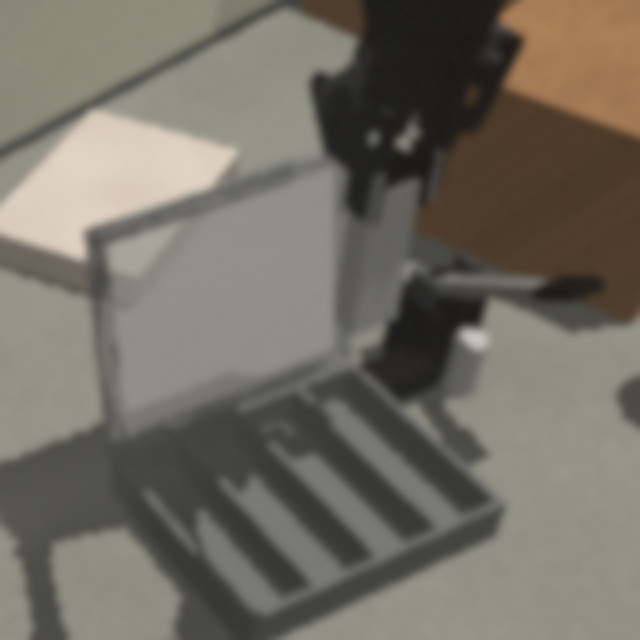

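View pics/c3.png

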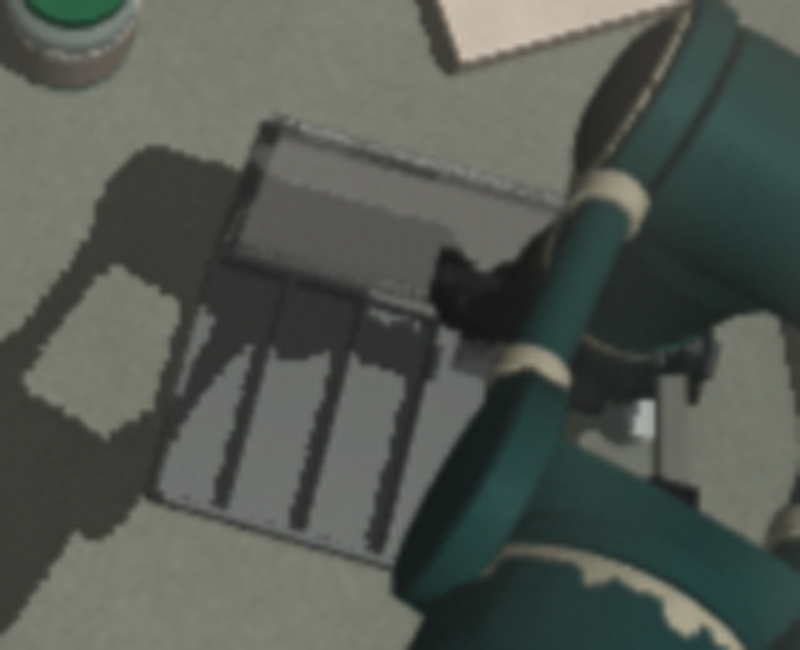

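Run:
```python
from plan import *
s,p,M=tool()
im=cv2.cvtColor(cv2.imread('pics/s4.png'),cv2.COLOR_BGR2RGB)
pts=[]
for dz in (-69+0,-69+106):
  for a in(-11,11):
    for b in(-18,18):
      pts.append(p+M@np.array([a,b,0])/1e3+[0,0,dz/1e3])
crop(im,310,90,390,170,'c5.png',proj('side',np.array(pts)),k=8)
```

```text
(no output)
```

View pics/c5.png

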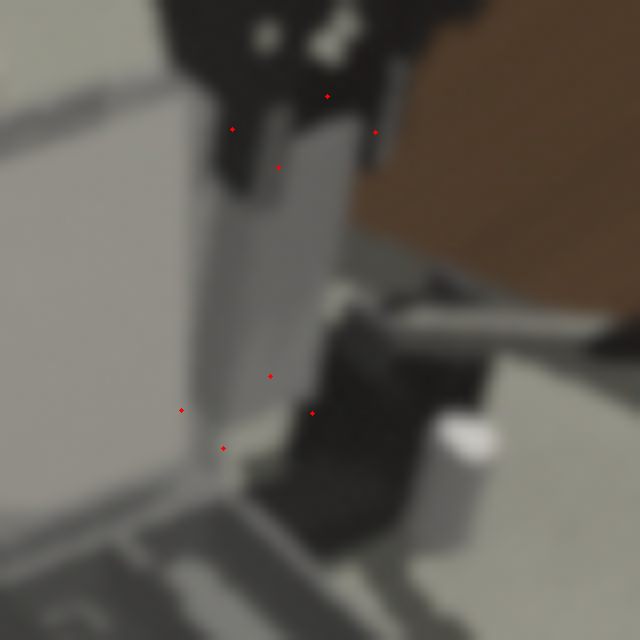

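drive_tool:
  steps:
    - [[3,-8,0],0]
    - [[3,-7,5],0]
    - [[0,0,15],0]
    - [[0,0,20],0]
    - [[0,0,15],0]
    - [[0,0,5],0]
    - [[0,0,0],0]
    - [[0,0,0],0]

```text
time: 6.17
tool_pos: [0.5034, -0.2812, 0.1232]
tcp_rot: [-0.424, -3.113, -0.0]
wrist_force: [0.2, -0.8, -0.8]
width: 0.404
```

```bash
cat > chk.py <<'E'
from plan import *
import sys
bx,y,z,b,d,t=[float(a) for a in sys.argv[1:7]]; tag=sys.argv[7]
s,p,M=tool(); go(box(bx,y,z),YB)
im=snap('side',tag+'s.png')
pts=[]
for dz in (b,b+106):
  for a in(-11,11):
    for c in(-18,18): pts.append(p+M@np.array([a,c,0])/1e3+[0,0,dz/1e3])
cc=np.array([(sx*76,y+sy*22,32) for sx in(1,-1) for sy in(1,-1)])/1e3
crop(im,270,90,390,210,tag+'c.png',np.r_[proj('side',np.array(pts)),proj('side',T(pb,cc))],k=5)
E
python3 chk.py 28 -73.5 75 -69 0 0 k1
```

```text
t 6.2 pos [ 0.5034 -0.2812  0.1232] w 0.40 F [ 0.2 -0.8 -0.8] q6 -1.85 tilt 0.01
 twist 0.0 then shift [ 0.7  1.1 48.2]
```

View pics/k1c.png

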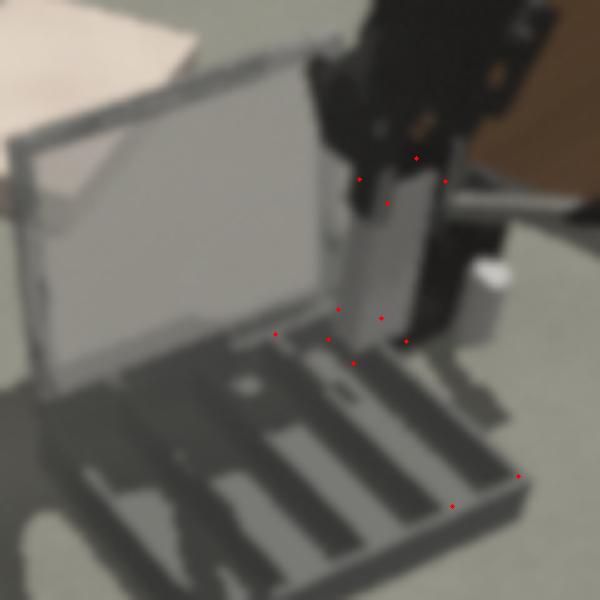

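drive_tool:
  steps:
    - [[0,0,15],0]
    - [[0,0,15],0]
    - [[0,0,10],0]
    - [[0,0,3],0]
    - [[0,0,0],0]
    - [[0,0,0],0]

```text
time: 6.72
tool_pos: [0.5143, -0.2856, 0.095]
tcp_rot: [0.421, 3.09, -0.011]
wrist_force: [-2.5, 8.0, 44.4]
width: 0.41
```

drive_tool:
  steps:
    - [[0,0,2],0]
    - [[0,0,2],0]
    - [[0,0,0],0]

```text
time: 6.97
tool_pos: [0.5166, -0.2869, 0.0943]
tcp_rot: [0.42, 3.085, -0.015]
wrist_force: [-2.3, 9.7, 55.5]
width: 0.411
```

```bash
python3 chk.py 28 -73.5 75 -69 0 0 k2
```

```text
t 7.0 pos [ 0.5166 -0.2869  0.0943] w 0.41 F [-2.3  9.7 55.5] q6 -1.85 tilt 1.69
 twist 0.0 then shift [15.5  3.1 18.8]
```

View pics/k2c.png

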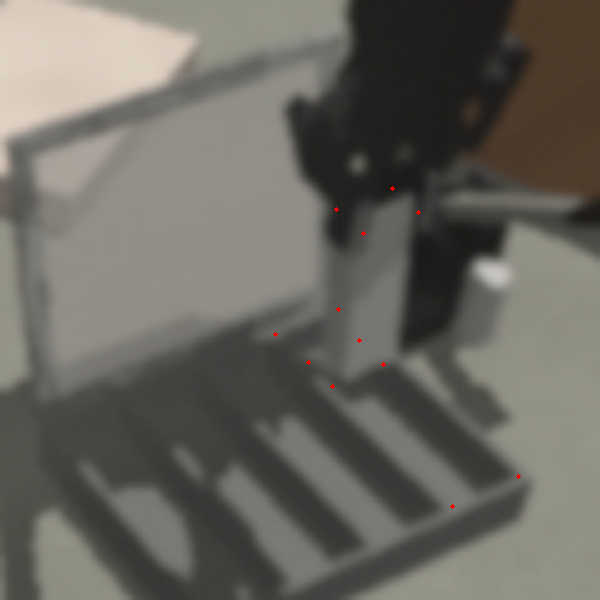

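It is resting on the outer rim: wrist force 55 N, TCP stuck at z = 94 mm. I back off and shift towards +y.

drive_tool:
  steps:
    - [[0,0,-10],0]
    - [[0,0,-10],0]
    - [[0,0,-10],0]
    - [[0,0,0],0]
    - [[0,0,0],0]
    - [[0,0,0],0]

```text
time: 7.52
tool_pos: [0.5026, -0.2807, 0.1047]
tcp_rot: [-0.424, -3.111, -0.001]
wrist_force: [0.6, -0.2, -1.5]
width: 0.403
```

```bash
python3 chk.py 28 -73.5 75 -65 0 0 k3
python3 - <<'E'
from plan import *
im=snap('top','t5.png'); crop(im,270,155,400,260,'k3t.png',k=6)
im=cv2.cvtColor(cv2.imread('pics/k3s.png'),cv2.COLOR_BGR2RGB)
crop(im,320,100,380,170,'k3d.png',k=8)
E
```

```text
t 7.5 pos [ 0.5026 -0.2807  0.1047] w 0.40 F [ 0.6 -0.2 -1.5] q6 -1.85 tilt 0.13
 twist 0.0 then shift [-0.3  0.8 29.7]
```

View pics/k3c.png

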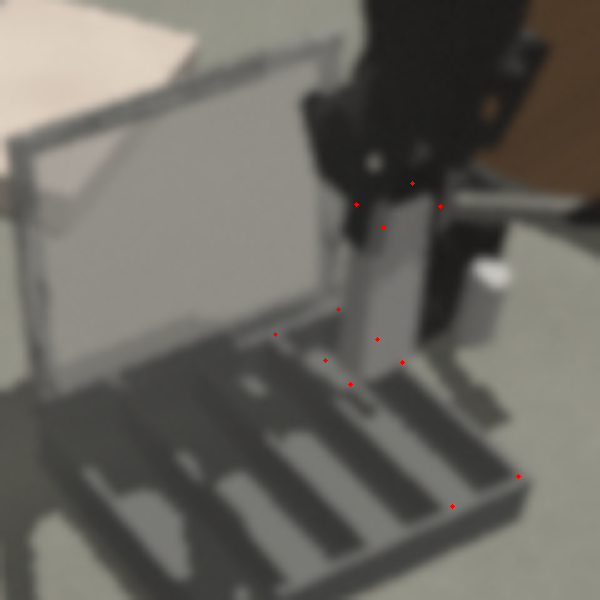

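View pics/k3d.png

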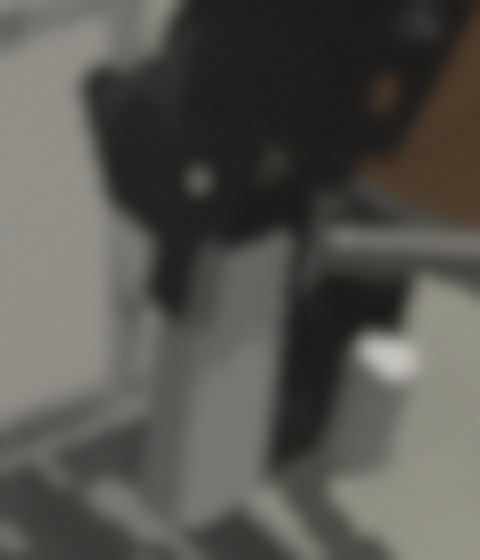

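View pics/k3t.png

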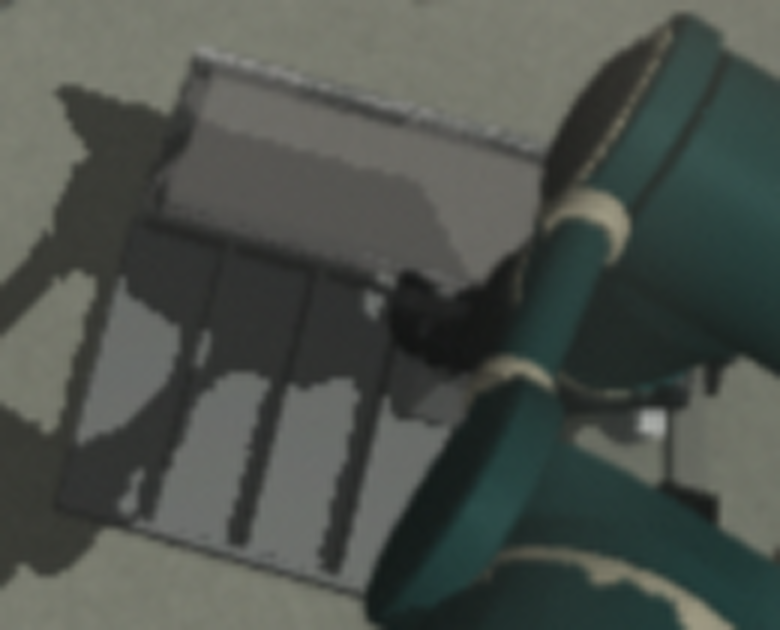

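Run:
```python
from plan import *
def inv(w): 
    d=w[:,:2]-pb[:2]; c,s=np.cos(pb[2]),np.sin(pb[2]); return np.c_[d[:,0]*c+d[:,1]*s,-d[:,0]*s+d[:,1]*c]*1e3
uv=np.array([(195,525),(270,480),(150,480)])/8-.5+[320,100]
for z in(.038,.042,.046): print(inv(back('side',uv,z)).round(1))
s,p,M=tool(); print(inv(p[None]))
# refine box pose via side corners; check predicted vs
print(proj('side',T(pb,np.array([(-81,100.5,32),(-81,-100.5,32),(81,-100.5,32)])/1e3)))
im=cv2.cvtColor(cv2.imread('pics/s0.png'),cv2.COLOR_BGR2RGB)
crop(im,270,140,380,220,'bx.png',proj('side',T(pb,np.array([(-81,100.5,32),(-81,-100.5,32),(81,-100.5,32),(81,100.5,32)]+[(s*76,y,32) for y in (-95.5,-51.5,-46.5,-2.5,2.5,46.5,51.5,95.5)for s in(1,-1)])/1e3)),k=7)
```

```text
[[  16.4  -71.1]
 [  21.9 -107.9]
 [  42.2  -71.8]]
[[  13.3  -67.8]
 [  18.8 -104.4]
 [  38.9  -68.5]]
[[  10.2  -64.5]
 [  15.6 -100.9]
 [  35.6  -65.2]]
[[ 27.59513045 -74.2278777 ]]
[[312.03985115 214.79723969]
 [376.02820107 185.3770285 ]
 [337.58448891 149.84077057]]
```

View pics/bx.png

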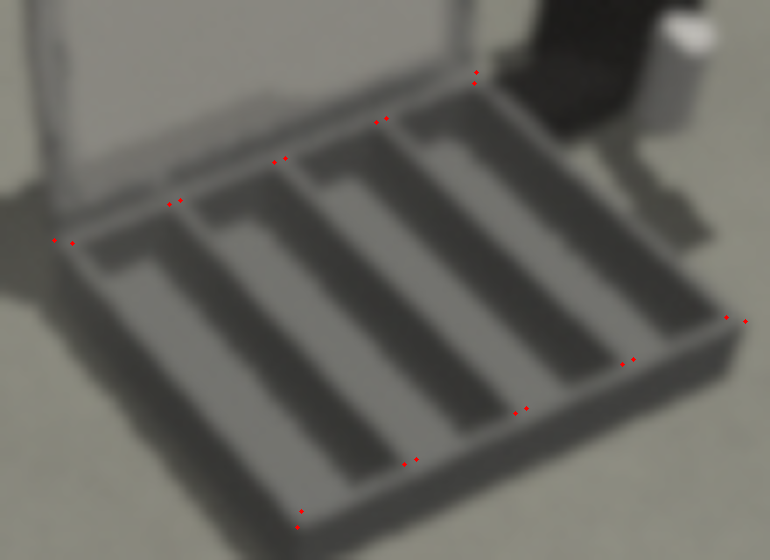

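Backprojection puts the tin's bottom at y of about -86 in the box frame, which is 10 mm too far out. I shift +10.

drive_tool:
  steps:
    - [[0,5,0],0]
    - [[0,5,0],0]
    - [[0,0,0],0]
    - [[0,0,0],0]
    - [[0,0,0],0]

```text
time: 8.03
tool_pos: [0.5063, -0.2713, 0.1059]
tcp_rot: [-0.423, -3.113, 0.0]
wrist_force: [-0.5, -0.1, -1.1]
width: 0.403
```

```bash
python3 chk.py 28 -73.5 75 -65 0 0 k4
python3 - <<'E'
from plan import *
im=cv2.cvtColor(cv2.imread('pics/k4s.png'),cv2.COLOR_BGR2RGB)
crop(im,320,100,380,170,'k4d.png',k=8)
E
```

```text
t 8.0 pos [ 0.5063 -0.2713  0.1059] w 0.40 F [-0.5 -0.1 -1.1] q6 -1.84 tilt 0.01
 twist 0.1 then shift [ 0.8 -9.3 30.9]
```

View pics/k4d.png

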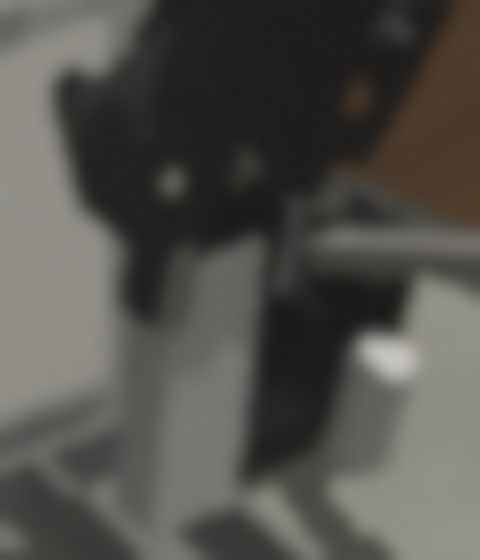

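drive_tool:
  steps:
    - [[0,0,6],0]
    - [[0,0,6],0]
    - [[0,0,6],0]
    - [[0,0,4],0]
    - [[0,0,0],0]
    - [[0,0,0],0]

```text
time: 8.58
tool_pos: [0.5126, -0.2769, 0.0942]
tcp_rot: [0.421, 3.098, -0.013]
wrist_force: [-4.4, -2.2, 36.0]
width: 0.404
```

drive_tool:
  steps:
    - [[0,0,-8],0]
    - [[0,0,-8],0]
    - [[0,0,0],0]
    - [[0,0,0],0]
    - [[0,0,0],0]
    - [[0,0,0],0]

```text
time: 9.08
tool_pos: [0.5052, -0.2708, 0.0984]
tcp_rot: [-0.423, -3.11, -0.002]
wrist_force: [0.5, -0.3, -1.4]
width: 0.405
```

```bash
python3 chk.py 28 -73.5 75 -63 0 0 k5
python3 - <<'E'
from plan import *
im=cv2.cvtColor(cv2.imread('pics/k5s.png'),cv2.COLOR_BGR2RGB)
L=[]
for sy in(-95.5,-51.5):
  for x in np.arange(-76,77,4): L.append((x,sy,32))
crop(im,310,90,390,200,'k5d.png',proj('side',T(pb,np.array(L)/1e3)),k=7)
E
```

```text
t 9.1 pos [ 0.5052 -0.2708  0.0984] w 0.40 F [ 0.5 -0.3 -1.4] q6 -1.84 tilt 0.17
 twist 0.0 then shift [-0.5 -9.5 23.4]
```

View pics/k5d.png

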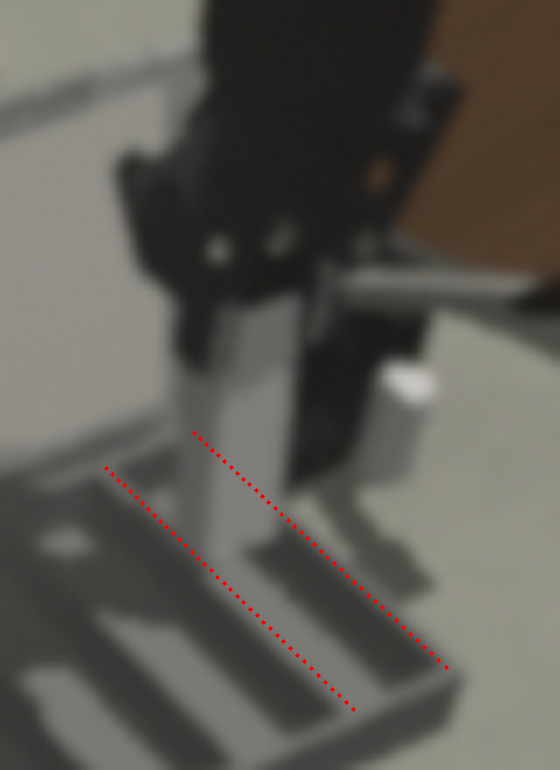

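```bash
cat >> plan.py <<'E'
def inv(w): 
    d=w[:,:2]-pb[:2]; c,s=np.cos(pb[2]),np.sin(pb[2]); return np.c_[d[:,0]*c+d[:,1]*s,-d[:,0]*s+d[:,1]*c]*1e3
E
python3 - <<'E'
from plan import *
uv=np.array([(210,555),(280,540)])/7-.5+[310,90]
for z in(.032,.036,.042): print(inv(back('side',uv,z)).round(1))
im=cv2.cvtColor(cv2.imread('pics/k5s.png'),cv2.COLOR_BGR2RGB)
a=cv2.cvtColor(im[145:180,325:365],cv2.COLOR_RGB2BGR); a=cv2.convertScaleAbs(a,alpha=1.8,beta=-40)
cv2.imwrite('pics/k5e.png',cv2.resize(a,None,fx=16,fy=16,interpolation=cv2.INTER_CUBIC))
E
```

```text
[[ 15.3 -56.6]
 [  8.8 -85.6]]
[[ 12.2 -53.4]
 [  5.7 -82.3]]
[[  7.6 -48.6]
 [  1.2 -77.3]]
```

View pics/k5e.png

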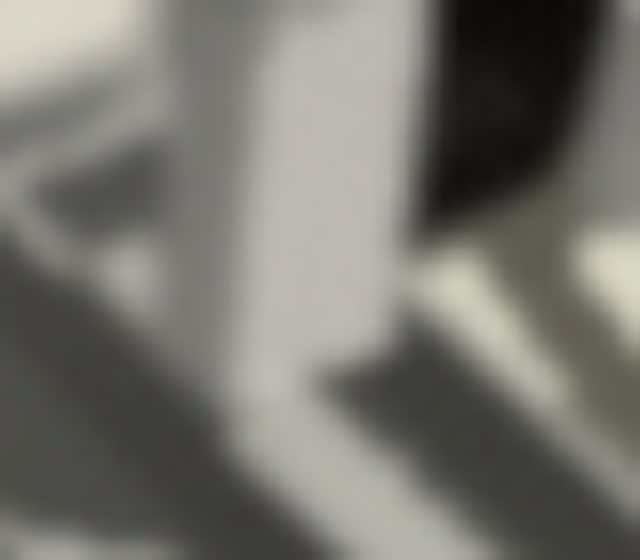

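drive_tool:
  steps:
    - [[0,-5,-2],0]
    - [[0,0,0],0]
    - [[0,0,0],0]
    - [[0,0,4],0]
    - [[0,0,4],0]
    - [[0,0,4],0]
    - [[0,0,0],0]
    - [[0,0,0],0]

```text
time: 9.8
tool_pos: [0.5046, -0.2769, 0.0894]
tcp_rot: [-0.423, -3.112, 0.002]
wrist_force: [0.3, -4.2, -3.3]
width: 0.403
```

It is past the rim now, so I continue down.

drive_tool:
  steps:
    - [[0,0,4],0]
    - [[0,0,4],0]
    - [[0,0,4],0]
    - [[0,0,2],0]
    - [[0,0,0],0]
    - [[0,0,0],0]

```text
time: 10.3
tool_pos: [0.5048, -0.2769, 0.0756]
tcp_rot: [-0.423, -3.113, 0.002]
wrist_force: [-0.1, -5.1, -1.7]
width: 0.403
```

drive_tool:
  steps:
    - [[0,0,2],0]
    - [[0,0,0],0]
    - [[0,0,2],0]
    - [[0,0,0],0]

```text
time: 10.63
tool_pos: [0.505, -0.277, 0.072]
tcp_rot: [0.423, 3.112, -0.002]
wrist_force: [-0.9, -5.2, -0.3]
width: 0.404
```

drive_tool:
  steps:
    - [[0,-2,0],0]
    - [[0,0,0],0]
    - [[0,0,2],0]
    - [[0,0,0],0]
    - [[0,0,0],0]

```text
time: 11.05
tool_pos: [0.5043, -0.2774, 0.0701]
tcp_rot: [-0.424, -3.112, -0.002]
wrist_force: [0.0, 0.4, 2.2]
width: 0.405
```

Run:
```python
from plan import *
s,p,M=tool(); print(inv(p[None]),p,s['wrist_force'].round(1))
im=snap('side','k6s.png')
crop(im,310,70,390,190,'k6d.png',k=5)
```

```text
[[ 28.54848318 -70.62418005]] [ 0.50434058 -0.27737955  0.07006406] [0.  0.4 2.2]
```

View pics/k6d.png

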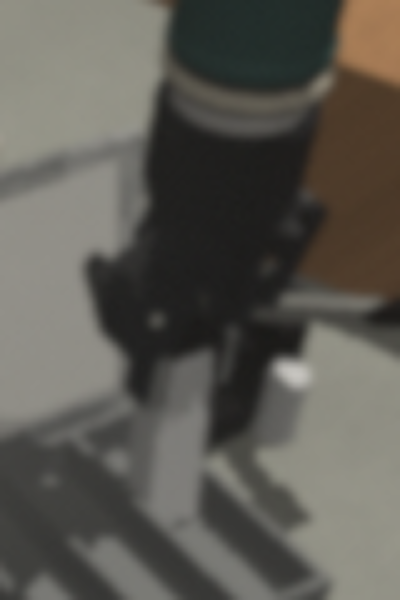

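Contact is light. I move 16 mm towards the back, then reduce the grip and start pivoting the tin towards the front.

drive_tool:
  steps:
    - [[-5,0,-2],0]
    - [[-6,0,0],0]
    - [[-5,0,0],0]
    - [[0,0,0],0]
    - [[0,0,2],0]
    - [[0,0,2],0]
    - [[0,0,0],0]

```text
time: 11.68
tool_pos: [0.5209, -0.283, 0.0699]
tcp_rot: [0.424, 3.111, -0.001]
wrist_force: [-1.5, 0.8, 8.1]
width: 0.4
```

drive_tool:
  steps:
    - [[0,0,0],0]
    - [[0,0,0],0]
    - [[8,0,0],0]
    - [[10,0,0.5],0]
    - [[10,0,2],0]
    - [[9,0,2],0]
    - [[0,0,0],0]
    - [[0,0,0],0]
  force: 20

```text
time: 12.35
tool_pos: [0.4886, -0.2748, 0.0682]
tcp_rot: [0.424, 3.101, -0.005]
wrist_force: [5.0, 0.8, 14.7]
width: 0.404
```

```bash
cat > q.py <<'E'
from plan import *
import sys
s,p,M=tool(); print(inv(p[None]).round(1),p.round(4),s['wrist_force'].round(1),'w %.3f t %.1f'%(s['width'],s['time']))
im=snap('side',sys.argv[1]+'s.png')
crop(im,285,70,395,220,sys.argv[1]+'d.png',k=4)
E
python3 q.py k7
```

```text
[[ 12.7 -72.3]] [ 0.4886 -0.2748  0.0682] [ 5.   0.8 14.7] w 0.404 t 12.3
```

View pics/k7d.png

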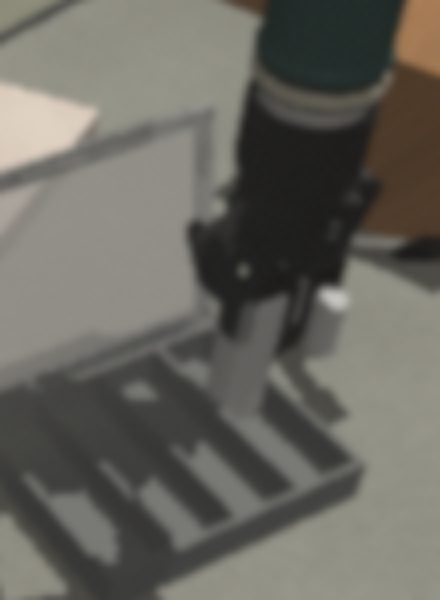

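It slides more than it pivots, so I'll use the front wall's rim as a pivot. I raise the tin slightly and pull forward against the rim.

drive_tool:
  steps:
    - [[0,0,-8],0]
    - [[0,0,-6],0]
    - [[10,0,0],0]
    - [[20,0,0],0]
    - [[20,0,0],0]
    - [[15,0,0],0]
    - [[0,0,0],0]
    - [[0,0,0],0]

```text
time: 13.07
tool_pos: [0.4194, -0.2543, 0.0764]
tcp_rot: [-0.425, -3.111, -0.002]
wrist_force: [-0.5, 0.5, -0.9]
width: 0.402
```

```bash
python3 q.py k8
```

```text
[[-59.4 -71.2]] [ 0.4194 -0.2543  0.0764] [-0.5  0.5 -0.9] w 0.402 t 13.1
```

View pics/k8d.png

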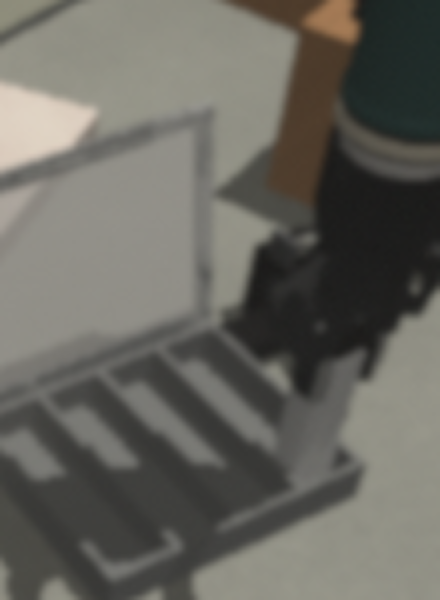

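drive_tool:
  steps:
    - [[12,0,0],0]
    - [[12,0,0],0]
    - [[12,0,0],0]
    - [[12,0,0],0]
    - [[0,0,0],0]
    - [[0,0,0],0]

```text
time: 13.62
tool_pos: [0.3765, -0.2433, 0.0788]
tcp_rot: [0.424, 3.109, -0.002]
wrist_force: [3.8, -0.9, 1.5]
width: 0.403
```

```bash
python3 q.py k9
```

```text
[[-103.7  -72. ]] [ 0.3765 -0.2433  0.0788] [ 3.8 -0.9  1.5] w 0.403 t 13.6
```

View pics/k9d.png

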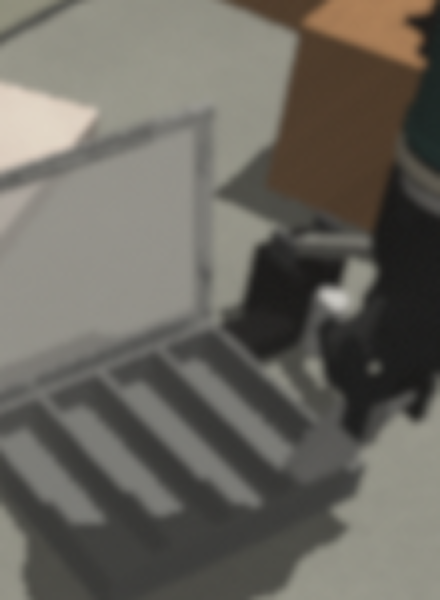

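drive_tool:
  steps:
    - [[12,0,4],0]
    - [[12,0,4],0]
    - [[10,0,4],0]
    - [[0,0,0],0]
    - [[0,0,0],0]

```text
time: 14.08
tool_pos: [0.3432, -0.2339, 0.0662]
tcp_rot: [0.424, 3.112, -0.001]
wrist_force: [2.8, -0.3, 3.6]
width: 0.407
```

```bash
python3 q.py k10
```

```text
[[-138.4  -71.9]] [ 0.3432 -0.2339  0.0662] [ 2.8 -0.3  3.6] w 0.407 t 14.1
```

View pics/k10d.png

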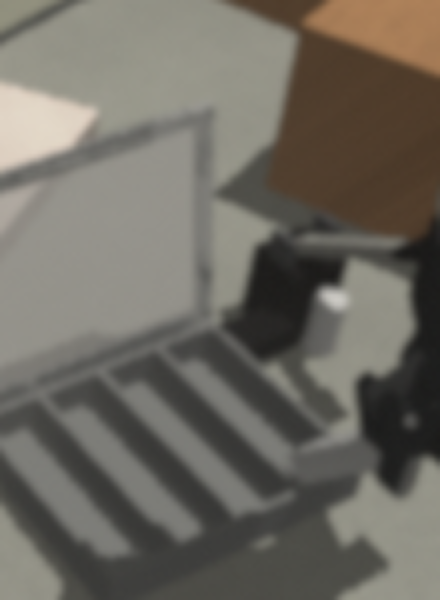

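Tilted well. Now I lift a little, move it back over the compartment and lower it.

drive_tool:
  steps:
    - [[0,0,-12],0]
    - [[-10,0,-12],0]
    - [[-24,0,0],0]
    - [[-24,0,0],0]
    - [[-24,0,0],0]
    - [[-24,0,0],0]
    - [[-12,0,0],0]
    - [[0,0,0],0]
  force: 40

```text
time: 14.8
tool_pos: [0.4574, -0.265, 0.0888]
tcp_rot: [-0.422, -3.111, -0.001]
wrist_force: [0.4, 0.5, -1.2]
width: 0.405
```

```bash
python3 q.py k11
```

```text
[[-20.  -71.3]] [ 0.4574 -0.265   0.0888] [ 0.4  0.5 -1.2] w 0.405 t 14.8
```

View pics/k11d.png

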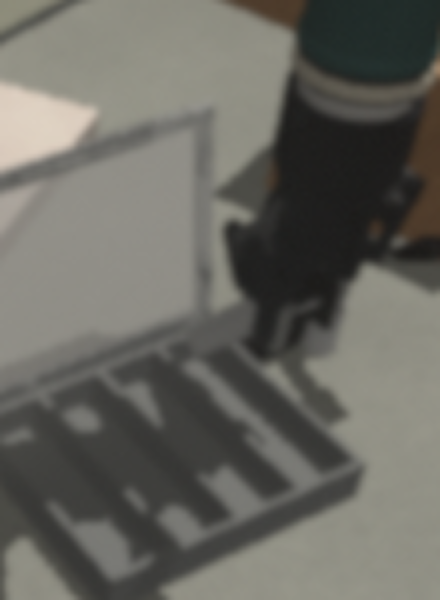

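drive_tool:
  steps:
    - [[0,0,10],0]
    - [[0,0,10],0]
    - [[0,0,8],0]
    - [[0,0,0],0]
    - [[0,0,0],0]

```text
time: 15.27
tool_pos: [0.4544, -0.264, 0.0602]
tcp_rot: [-0.424, -3.11, -0.002]
wrist_force: [-0.5, -0.2, -0.5]
width: 0.401
```

```bash
python3 q.py k12
python3 - <<'E'
import cv2
a=cv2.imread('pics/k12s.png')[130:200,310:390]
cv2.imwrite('pics/k12e.png',cv2.resize(a,None,fx=8,fy=8,interpolation=cv2.INTER_CUBIC))
E
```

```text
[[-23.1 -71.1]] [ 0.4544 -0.264   0.0602] [-0.5 -0.2 -0.5] w 0.401 t 15.3
```

View pics/k12e.png

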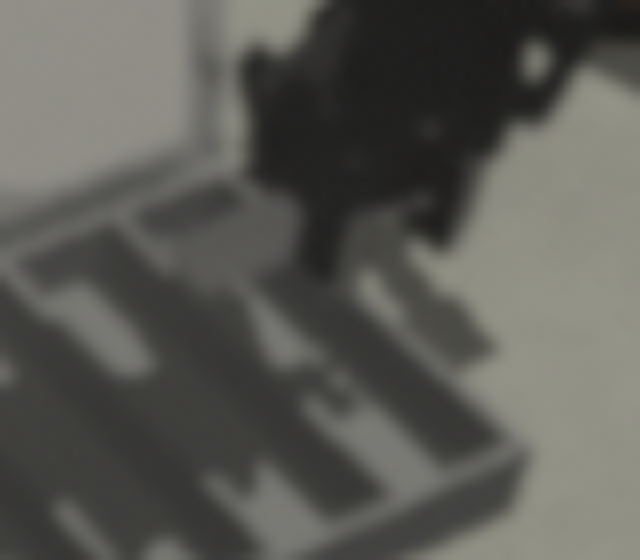

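drive_tool:
  steps:
    - [[0,0,5],0]
    - [[0,0,5],0]
    - [[0,0,5],0]
    - [[0,0,0],0]
    - [[0,0,0],0]

```text
time: 15.73
tool_pos: [0.4553, -0.265, 0.0479]
tcp_rot: [-0.423, -3.111, 0.0]
wrist_force: [-7.6, 3.4, 13.5]
width: 0.4
```

```bash
cat > q2.py <<'E'
from plan import *
import sys
s,p,M=tool(); print(inv(p[None]).round(1),p.round(4),s['wrist_force'].round(1),'w %.3f t %.1f'%(s['width'],s['time']))
im=snap('side',sys.argv[1]+'s.png')
x0,y0,x1,y1=[int(a) for a in sys.argv[2:6]] if len(sys.argv)>2 else (300,110,390,200)
crop(im,x0,y0,x1,y1,sys.argv[1]+'d.png',k=min(8,560//(y1-y0)))
E
python3 q2.py k13
```

```text
[[-22.  -71.8]] [ 0.4553 -0.265   0.0479] [-7.6  3.4 13.5] w 0.400 t 15.7
```

View pics/k13d.png

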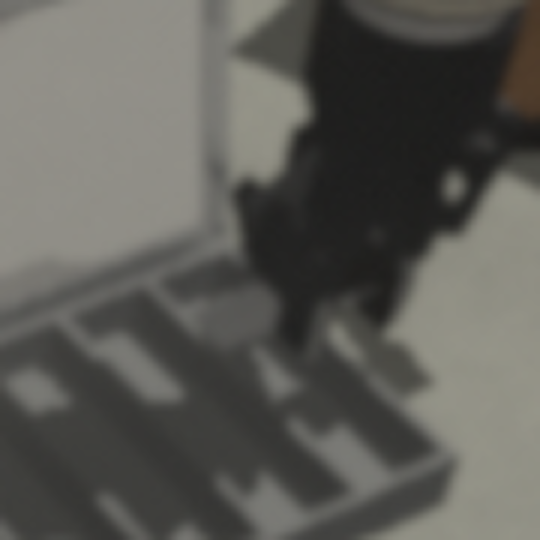

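drive_tool:
  steps:
    - [[-5,0,-4],0]
    - [[-10,0,0],0]
    - [[-5,0,0],0]
    - [[0,0,4],0]
    - [[0,0,4],0]
    - [[0,0,3],0]
    - [[0,0,0],0]
  force: 20

```text
time: 16.37
tool_pos: [0.4684, -0.2697, 0.0427]
tcp_rot: [-0.42, -3.097, -0.001]
wrist_force: [-35.3, 5.6, 44.1]
width: 0.409
```

drive_tool:
  steps:
    - [[0,0,3],0]
    - [[0,0,3],0]
    - [[0,0,0],0]
    - [[0,0,0],0]

```text
time: 16.7
tool_pos: [0.4669, -0.2698, 0.037]
tcp_rot: [-0.421, -3.095, -0.001]
wrist_force: [-41.4, 5.4, 48.7]
width: 0.401
```

```bash
python3 q2.py k14
```

```text
[[ -9.5 -73.3]] [ 0.4669 -0.2698  0.037 ] [-41.4   5.4  48.7] w 0.401 t 16.7
```

View pics/k14d.png

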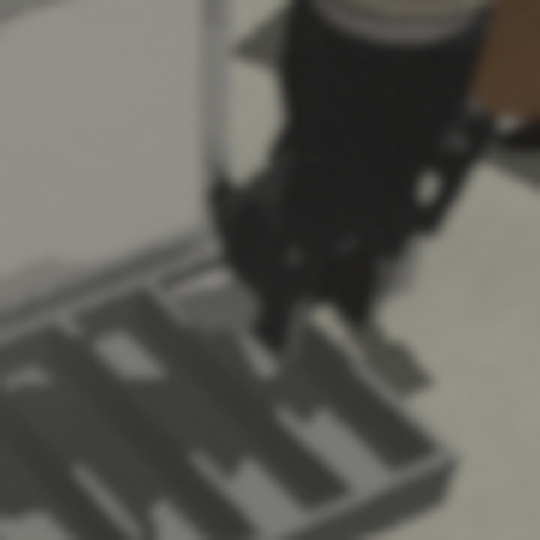

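drive_tool:
  steps:
    - [[8,0,-1],0]
    - [[6,0,0],0]
    - [[0,0,0],0]
    - [[0,0,0],0]

```text
time: 17.08
tool_pos: [0.4635, -0.2681, 0.0365]
tcp_rot: [0.424, 3.11, -0.004]
wrist_force: [-6.7, 0.1, 13.2]
width: 0.403
```

drive_tool:
  steps:
    - [[0,0,0],0]
    - [[0,0,0],0]
    - [[0,0,0],0]
    - [[0,0,0],0]
  jaw: 0.6

```text
time: 17.42
tool_pos: [0.4619, -0.2661, 0.0338]
tcp_rot: [-0.423, -3.112, -0.001]
wrist_force: [0.8, 0.4, 0.4]
width: 0.6
```

drive_tool:
  steps:
    - [[0,0,-15],0]
    - [[0,0,-30],0]
    - [[0,20,-35],0]
    - [[0,35,-20],0]
    - [[0,40,0],0]
    - [[0,40,0],0]
    - [[0,40,0],0]
    - [[0,40,0],0]

```text
time: 18.08
tool_pos: [0.5197, -0.0574, 0.1345]
tcp_rot: [0.424, 3.113, 0.0]
wrist_force: [1.0, 0.2, 0.3]
width: 0.603
```

```bash
python3 q2.py k15 270 130 390 220
python3 - <<'E'
from plan import *
im=snap('top','t15.png'); crop(im,270,155,400,260,'t15c.png',k=6)
E
```

```text
[[-15.6 145.4]] [ 0.5197 -0.0574  0.1345] [1.  0.2 0.3] w 0.603 t 18.1
```

View pics/k15d.png

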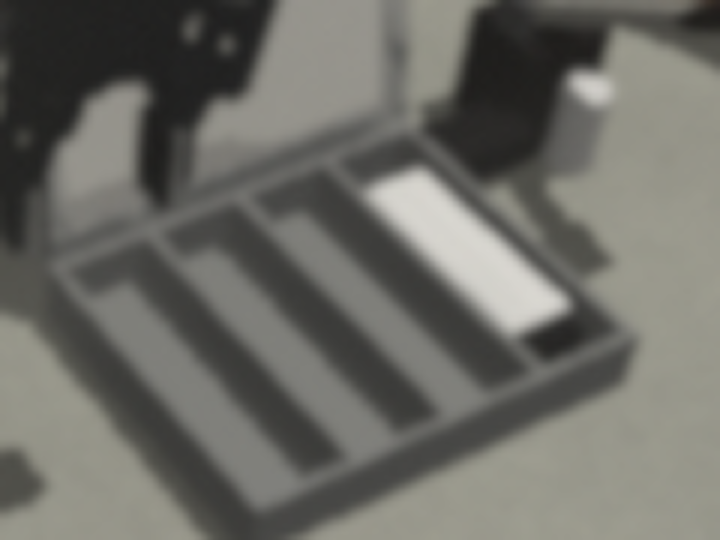

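View pics/t15c.png

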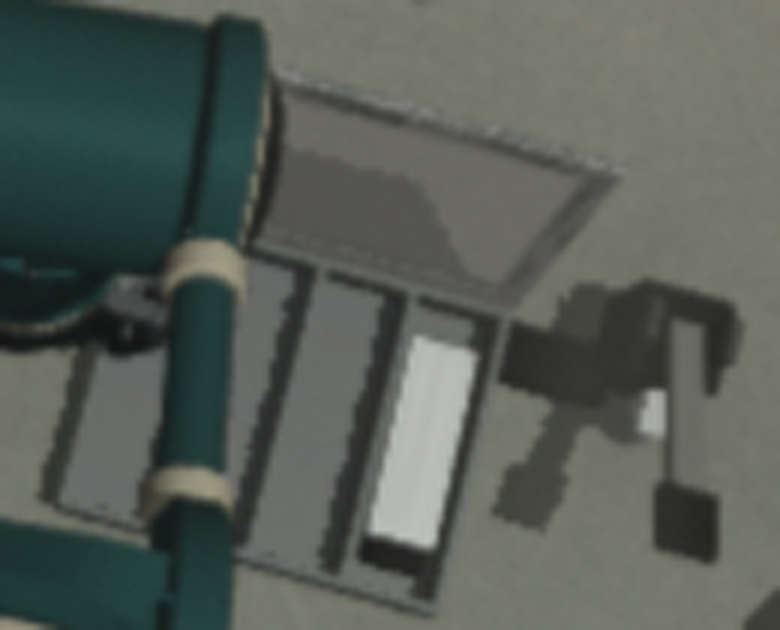

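Tin 1 lies flat, cap to the front, in the y = -73.5 compartment. Next is the rack's tin at x = -21.

Run:
```python
from plan import *
go([.506,.257,.205],YR)
```

```text
t 18.2 pos [ 0.5205 -0.0541  0.1343] w 0.60 F [-0.  -0.9 -0. ] q6 -1.46 tilt 0.12
 twist -5.1 then shift [ 68.4 304.  -70. ]
```

drive_tool:
  steps:
    - [[0,0,-35],-5.1]
    - [[0,14,-35],0]
    - [[10,40,0],0]
    - [[10,40,0],0]
    - [[10,40,0],0]
    - [[10,40,0],0]
    - [[10,40,0],0]
    - [[10,40,0],0]
  jaw: 0.68
  force: 60

```text
time: 18.85
tool_pos: [0.5059, 0.2025, 0.2042]
tcp_rot: [-0.286, -3.128, 0.001]
wrist_force: [1.0, 0.4, -0.1]
width: 0.68
```

drive_tool:
  steps:
    - [[8,35,0],0]
    - [[0,15,0],0]
    - [[0,0,0],0]
    - [[0,0,0],0]
    - [[0,0,0],0]

```text
time: 19.27
tool_pos: [0.5075, 0.2504, 0.204]
tcp_rot: [-0.286, -3.128, 0.002]
wrist_force: [-0.3, -0.4, -1.3]
width: 0.682
```

Run:
```python
from plan import *
go([.506,.257,.0735],YR)
im=snap('side','r2.png'); crop(im,100,90,260,250,'r2c.png',k=4)
```

```text
t 19.3 pos [0.5075 0.2504 0.204 ] w 0.68 F [-0.3 -0.4 -1.3] q6 -0.97 tilt 0.1
 twist -0.4 then shift [  2.6   6.4 130.5]
```

View pics/r2.png

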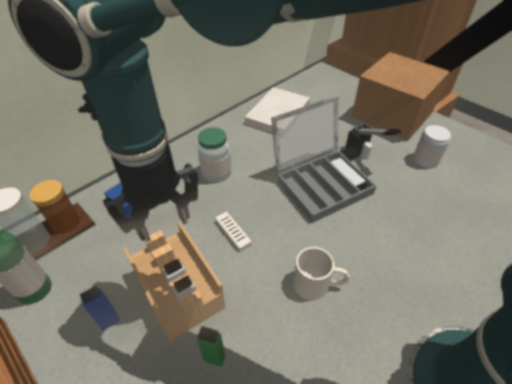

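drive_tool:
  steps:
    - [[2.5,6,15],-0.4]
    - [[0,0,25],0]
    - [[0,0,25],0]
    - [[0,0,25],0]
    - [[0,0,20],0]
    - [[0,0,12],0]
    - [[0,0,8],0]
    - [[0,0,0],0]

```text
time: 19.98
tool_pos: [0.5052, 0.2567, 0.073]
tcp_rot: [-0.276, -3.127, 0.003]
wrist_force: [-0.4, -0.0, -0.5]
width: 0.682
```

drive_tool:
  steps:
    - [[0,0,0],0]
    - [[0,0,0],0]

```text
time: 20.15
tool_pos: [0.5075, 0.2586, 0.0762]
tcp_rot: [0.274, 3.127, 0.002]
wrist_force: [0.1, 0.2, 0.1]
width: 0.679
```

drive_tool:
  steps:
    - [[0,0,0],0]
    - [[0,0,0],0]
    - [[0,0,0],0]
    - [[0,0,0],0]
    - [[0,0,0],0]
    - [[0,0,0],0]
  jaw: 0.2

```text
time: 20.65
tool_pos: [0.5075, 0.259, 0.0764]
tcp_rot: [0.273, 3.127, 0.002]
wrist_force: [0.1, -0.0, 5.7]
width: 0.399
```

drive_tool:
  steps:
    - [[0,0,-5],0]
    - [[0,0,-10],0]
    - [[0,0,-18],0]
    - [[0,0,-20],0]
    - [[0,0,-20],0]
    - [[0,0,-20],0]
    - [[0,0,-14],0]
    - [[0,0,0],0]

```text
time: 21.32
tool_pos: [0.5081, 0.2594, 0.1861]
tcp_rot: [0.273, 3.124, 0.005]
wrist_force: [0.7, -0.2, -0.3]
width: 0.402
```

Run:
```python
from plan import *
go(box(-45,-22,.180*1e3),YB)
im=snap('side','r3.png'); crop(im,100,90,260,250,'r3c.png',k=3)
```

```text
t 21.3 pos [0.5081 0.2594 0.1861] w 0.40 F [ 0.7 -0.2 -0.3] q6 -0.97 tilt 0.37
 twist 5.5 then shift [ -66.7 -469.5    4.4]
```

View pics/r3c.png

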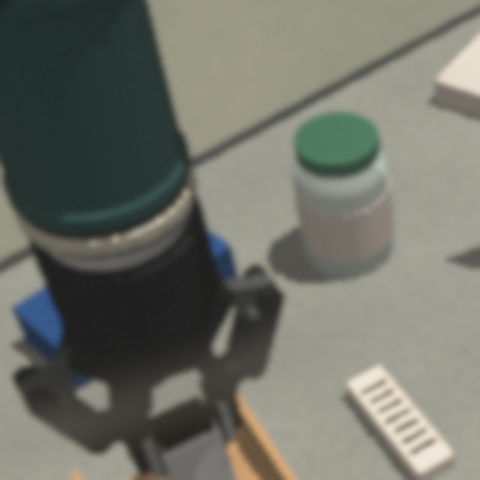

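drive_tool:
  steps:
    - [[0,-15,0],3]
    - [[0,-25,0],2.5]
    - [[-5,-36,0],0]
    - [[-5,-36,0],0]
    - [[-5,-36,0],0]
    - [[-5,-36,0],0]
    - [[-5,-36,0],0]
    - [[-5,-36,0],0]

```text
time: 22.03
tool_pos: [0.4671, 0.0017, 0.1799]
tcp_rot: [-0.423, -3.11, 0.0]
wrist_force: [1.1, -0.1, -0.9]
width: 0.398
```

drive_tool:
  steps:
    - [[-6,-36,0],0]
    - [[-6,-36,0],0]
    - [[-6,-36,0],0]
    - [[-6,-36,0],0]
    - [[-6,-36,0],0]
    - [[-6,-24,0],0]
    - [[0,-10,0],0]
    - [[0,0,0],0]

```text
time: 22.7
tool_pos: [0.445, -0.2141, 0.1801]
tcp_rot: [-0.428, -3.109, -0.001]
wrist_force: [0.2, 0.1, -1.6]
width: 0.402
```

drive_tool:
  steps:
    - [[0,0,0],0]
    - [[0,0,0],0]

```text
time: 22.87
tool_pos: [0.4461, -0.2113, 0.1808]
tcp_rot: [-0.422, -3.111, -0.002]
wrist_force: [0.7, 0.2, -0.8]
width: 0.403
```

Run:
```python
from plan import *
go(box(-45,-22,.105*1e3),YB)
```

```text
t 22.9 pos [ 0.4461 -0.2113  0.1808] w 0.40 F [ 0.7  0.2 -0.8] q6 -1.79 tilt 0.12
 twist 0.1 then shift [-0.5  0.5 75.8]
```

drive_tool:
  steps:
    - [[0,0,10],0]
    - [[0,0,20],0]
    - [[0,0,20],0]
    - [[0,0,15],0]
    - [[0,0,9],0]
    - [[0,0,0],0]
    - [[0,0,0],0]

```text
time: 23.45
tool_pos: [0.4463, -0.2118, 0.107]
tcp_rot: [-0.422, -3.112, -0.001]
wrist_force: [0.3, -0.8, -0.5]
width: 0.403
```

```bash
python3 q2.py k16 300 100 390 210
python3 - <<'E'
from plan import *
im=snap('top','t16.png'); crop(im,270,155,400,260,'t16c.png',k=5)
E
```

```text
[[-44.9 -23. ]] [ 0.4463 -0.2118  0.107 ] [ 0.3 -0.8 -0.5] w 0.403 t 23.4
```

View pics/k16d.png

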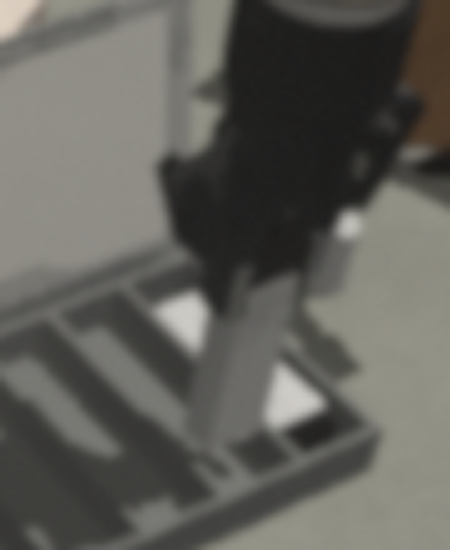

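drive_tool:
  steps:
    - [[0,1,5],0]
    - [[0,0,5],0]
    - [[0,0,5],0]
    - [[0,0,3],0]
    - [[0,0,0],0]
    - [[0,0,0],0]

```text
time: 24.05
tool_pos: [0.4464, -0.2117, 0.0892]
tcp_rot: [-0.424, -3.112, -0.0]
wrist_force: [-0.1, 0.5, -0.9]
width: 0.402
```

It entered without contact. I lower it further, then pull against the front rim.

drive_tool:
  steps:
    - [[0,0,5],0]
    - [[0,0,5],0]
    - [[8,0,0],0]
    - [[10,0,0],0]
    - [[12,0,0],0]
    - [[12,0,0],0]
    - [[12,0,0],0]
    - [[12,0,0],0]
  force: 20

```text
time: 24.72
tool_pos: [0.385, -0.1952, 0.081]
tcp_rot: [0.423, 3.105, -0.003]
wrist_force: [5.5, -1.9, -1.3]
width: 0.4
```

drive_tool:
  steps:
    - [[12,0,4],0]
    - [[12,0,4],0]
    - [[5,0,4],0]
    - [[0,0,0],0]
    - [[0,0,0],0]

```text
time: 25.13
tool_pos: [0.3555, -0.1868, 0.0683]
tcp_rot: [0.424, 3.111, -0.001]
wrist_force: [1.0, -0.7, 3.4]
width: 0.399
```

```bash
python3 q.py k17
```

```text
[[-139.1  -23.3]] [ 0.3555 -0.1868  0.0683] [ 1.  -0.7  3.4] w 0.399 t 25.1
```

View pics/k17d.png

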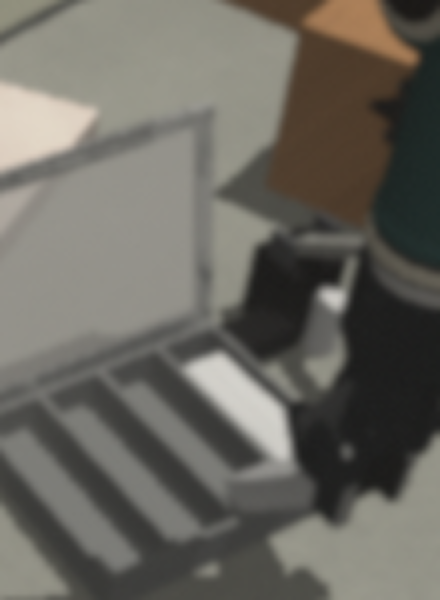

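drive_tool:
  steps:
    - [[0,0,-12],0]
    - [[-10,0.5,-12],0]
    - [[-24,0.5,0],0]
    - [[-24,0,0],0]
    - [[-24,0,0],0]
    - [[-24,0,0],0]
    - [[-18,0,0],0]
    - [[0,0,0],0]
  force: 40

```text
time: 25.85
tool_pos: [0.4775, -0.2192, 0.091]
tcp_rot: [-0.423, -3.113, -0.0]
wrist_force: [-0.3, 1.0, -0.4]
width: 0.401
```

drive_tool:
  steps:
    - [[0,0,10],0]
    - [[0,0,10],0]
    - [[0,0,8],0]
    - [[0,0,4],0]
    - [[0,0,0],0]
    - [[0,0,0],0]

```text
time: 26.35
tool_pos: [0.4739, -0.2182, 0.0589]
tcp_rot: [-0.424, -3.111, -0.001]
wrist_force: [-0.9, -0.6, -0.5]
width: 0.406
```

```bash
python3 q2.py k18
```

```text
[[-16.6 -21.8]] [ 0.4739 -0.2182  0.0589] [-0.9 -0.6 -0.5] w 0.406 t 26.4
```

View pics/k18d.png

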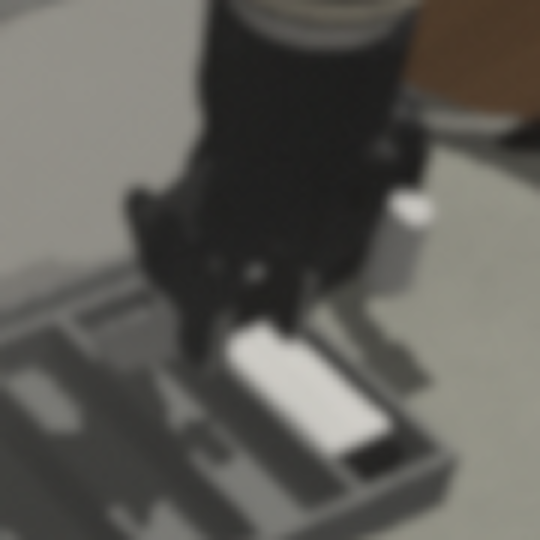

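drive_tool:
  steps:
    - [[0,0,5],0]
    - [[0,0,5],0]
    - [[1,0,4],0]
    - [[2,0,4],0]
    - [[0,0,0],0]
    - [[0,0,0],0]
  force: 20

```text
time: 26.9
tool_pos: [0.4716, -0.2179, 0.0431]
tcp_rot: [-0.423, -3.112, 0.0]
wrist_force: [-7.7, 1.7, 12.7]
width: 0.409
```

drive_tool:
  steps:
    - [[-2,0,2],0]
    - [[-2,0,2],0]
    - [[-2,0,2],0]
    - [[0,0,1],0]
    - [[0,0,0],0]
    - [[0,0,0],0]

```text
time: 27.4
tool_pos: [0.4708, -0.2174, 0.0353]
tcp_rot: [-0.42, -3.098, -0.004]
wrist_force: [-24.4, 5.3, 25.9]
width: 0.404
```

drive_tool:
  steps:
    - [[4,0,-1],0]
    - [[0,0,0],0]
    - [[0,0,0],0]

```text
time: 27.65
tool_pos: [0.4713, -0.2176, 0.0362]
tcp_rot: [-0.423, -3.108, -0.001]
wrist_force: [-10.7, 3.0, 10.8]
width: 0.401
```

drive_tool:
  steps:
    - [[0,0,0],0]
    - [[0,0,0],0]
    - [[0,0,0],0]
    - [[0,0,0],0]
  jaw: 0.6

```text
time: 27.98
tool_pos: [0.4745, -0.2186, 0.0357]
tcp_rot: [0.424, 3.112, -0.0]
wrist_force: [0.3, 0.1, -0.4]
width: 0.6
```

drive_tool:
  steps:
    - [[0,0,-15],0]
    - [[0,0,-30],0]
    - [[0,20,-38],0]
    - [[0,35,-20],0]
    - [[0,40,0],0]
    - [[0,40,0],0]
    - [[0,40,0],0]
    - [[0,40,0],0]

```text
time: 28.65
tool_pos: [0.532, -0.01, 0.138]
tcp_rot: [0.424, 3.111, 0.0]
wrist_force: [0.9, -0.1, -0.7]
width: 0.597
```

```bash
python3 q2.py k19 270 130 390 220
python3 - <<'E'
from plan import *
go([.4645,.266,.205],YR)
E
```

```text
[[-16.5 194.4]] [ 0.532 -0.01   0.138] [ 0.9 -0.1 -0.7] w 0.597 t 28.6
t 28.7 pos [ 0.5337 -0.0033  0.138 ] w 0.60 F [1.7 3.5 0. ] q6 -1.36 tilt 0.35
 twist -5.3 then shift [114.9 253.5 -65.8]
```

View pics/k19d.png

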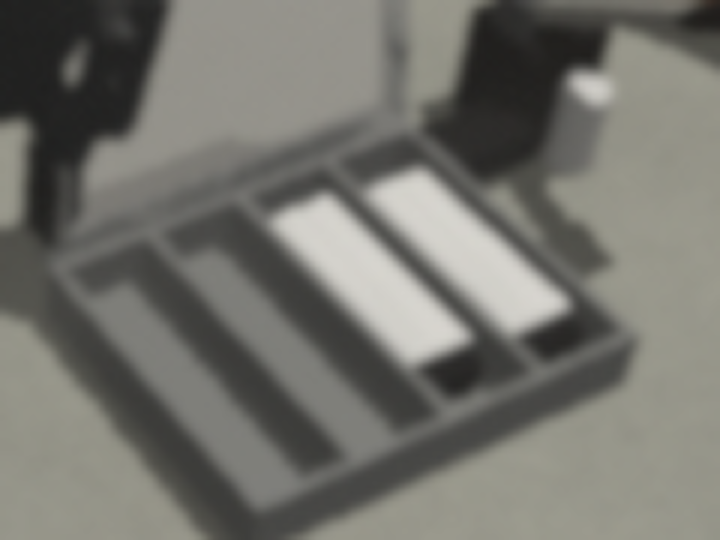

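The second tin also lies flat with its cap to the front. Next is the third tin.

drive_tool:
  steps:
    - [[0,0,-33],-5.3]
    - [[0,10,-34],0]
    - [[16,38,0],0]
    - [[16,38,0],0]
    - [[16,38,0],0]
    - [[16,38,0],0]
    - [[16,38,0],0]
    - [[16,30,0],0]
  jaw: 0.68
  force: 60

```text
time: 29.37
tool_pos: [0.4773, 0.2341, 0.2046]
tcp_rot: [0.278, 3.129, 0.002]
wrist_force: [0.8, -0.2, -0.5]
width: 0.68
```

drive_tool:
  steps:
    - [[16,15,0],0]
    - [[0,0,0],0]
    - [[0,0,0],0]
    - [[0,0,0],0]

```text
time: 29.7
tool_pos: [0.4648, 0.2487, 0.2043]
tcp_rot: [0.279, 3.129, -0.001]
wrist_force: [-0.1, -0.1, 0.2]
width: 0.685
```

Run:
```python
from plan import *
go([.466,.2665,.0745],YR)
```

```text
t 29.7 pos [0.4648 0.2487 0.2043] w 0.68 F [-0.1 -0.1  0.2] q6 -0.95 tilt 0.04
 twist -0.2 then shift [  2.   17.8 129.8]
```

drive_tool:
  steps:
    - [[2,17.5,10],-0.2]
    - [[0,0,25],0]
    - [[0,0,25],0]
    - [[0,0,25],0]
    - [[0,0,20],0]
    - [[0,0,14],0]
    - [[0,0,10],0]
    - [[0,0,0],0]

```text
time: 30.37
tool_pos: [0.4646, 0.2646, 0.0729]
tcp_rot: [-0.277, -3.126, 0.004]
wrist_force: [0.9, -0.9, 0.4]
width: 0.681
```

drive_tool:
  steps:
    - [[0,0,0],0]
    - [[0,0,0],0]

```text
time: 30.53
tool_pos: [0.467, 0.2667, 0.0766]
tcp_rot: [0.275, 3.128, 0.002]
wrist_force: [-0.3, 0.2, -0.5]
width: 0.681
```

drive_tool:
  steps:
    - [[0,0,0],0]
    - [[0,0,0],0]
    - [[0,0,0],0]
    - [[0,0,0],0]
    - [[0,0,0],0]
    - [[0,0,0],0]
  jaw: 0.2

```text
time: 31.03
tool_pos: [0.467, 0.2674, 0.0772]
tcp_rot: [0.273, 3.127, 0.002]
wrist_force: [-0.0, -1.0, 6.4]
width: 0.403
```

drive_tool:
  steps:
    - [[0,0,-5],0]
    - [[0,0,-10],0]
    - [[0,0,-18],0]
    - [[0,0,-20],0]
    - [[0,0,-20],0]
    - [[0,0,-20],0]
    - [[0,0,-14],0]
    - [[0,0,0],0]

```text
time: 31.7
tool_pos: [0.4675, 0.268, 0.1868]
tcp_rot: [0.273, 3.124, 0.006]
wrist_force: [0.7, 1.0, -1.3]
width: 0.41
```

Run:
```python
from plan import *
go(box(-45,27.2,.180*1e3),YB)
im=snap('side','r4.png')
```

```text
t 31.7 pos [0.4675 0.268  0.1868] w 0.41 F [ 0.7  1.  -1.3] q6 -0.92 tilt 0.37
 twist 5.6 then shift [-108.1 -417.8    5.4]
```

View pics/r4.png

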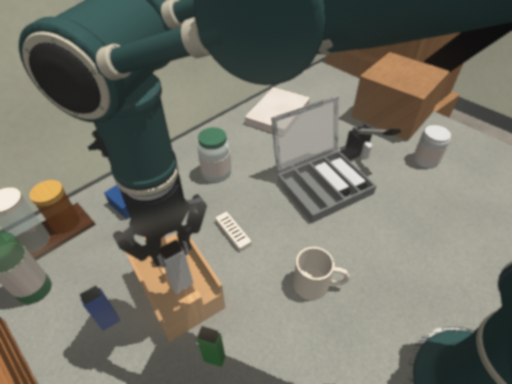

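drive_tool:
  steps:
    - [[0,-15,0],3]
    - [[-3,-25,0],2.6]
    - [[-9,-35,0],0]
    - [[-9,-35,0],0]
    - [[-9,-35,0],0]
    - [[-9,-35,0],0]
    - [[-9,-35,0],0]
    - [[-9,-35,0],0]

```text
time: 32.42
tool_pos: [0.4541, 0.0088, 0.1809]
tcp_rot: [-0.425, -3.11, 0.0]
wrist_force: [0.8, -0.1, -0.8]
width: 0.403
```

drive_tool:
  steps:
    - [[-10,-35,0],0]
    - [[-10,-35,0],0]
    - [[-10,-35,0],0]
    - [[-10,-35,0],0]
    - [[-9,-20,0],0]
    - [[-2,-8,0],0]
    - [[0,0,0],0]
    - [[0,0,0],0]

```text
time: 33.08
tool_pos: [0.4588, -0.1645, 0.1812]
tcp_rot: [-0.428, -3.11, -0.002]
wrist_force: [0.2, 2.0, -0.6]
width: 0.403
```

Run:
```python
from plan import *
go(box(-45,27.2,105),YB)
```

```text
t 33.1 pos [ 0.4588 -0.1645  0.1812] w 0.40 F [ 0.2  2.  -0.6] q6 -1.69 tilt 0.17
 twist -0.1 then shift [-0.8  1.2 76.2]
```

drive_tool:
  steps:
    - [[0,0.5,10],0]
    - [[0,0,20],0]
    - [[0,0,20],0]
    - [[0,0,15],0]
    - [[0,0,9],0]
    - [[0,0,0],0]
    - [[0,0,0],0]

```text
time: 33.67
tool_pos: [0.4595, -0.1637, 0.1078]
tcp_rot: [-0.424, -3.111, -0.001]
wrist_force: [1.0, 0.3, -0.3]
width: 0.407
```

```bash
python3 q2.py k20 290 110 380 220
```

```text
[[-45.1  26.9]] [ 0.4595 -0.1637  0.1078] [ 1.   0.3 -0.3] w 0.407 t 33.7
```

View pics/k20d.png

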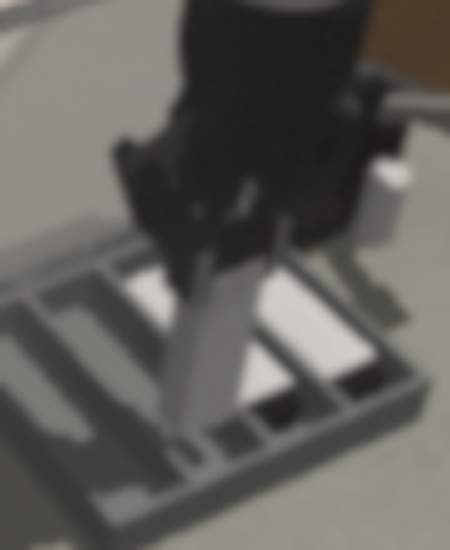

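Aligned just as before; I repeat the sequence.

drive_tool:
  steps:
    - [[0,0,5],0]
    - [[0,0,5],0]
    - [[0,0,5],0]
    - [[0,0,3],0]
    - [[0,0,0],0]
    - [[0,0,0],0]

```text
time: 34.22
tool_pos: [0.4596, -0.1648, 0.0901]
tcp_rot: [-0.427, -3.112, -0.0]
wrist_force: [-0.7, 0.0, -0.7]
width: 0.399
```

drive_tool:
  steps:
    - [[0,0,5],0]
    - [[0,0,5],0]
    - [[8,0,0],0]
    - [[10,0,0],0]
    - [[12,0,0],0]
    - [[12,0,0],0]
    - [[12,0,0],0]
    - [[12,0,0],0]
  force: 20

```text
time: 34.88
tool_pos: [0.3983, -0.1479, 0.0819]
tcp_rot: [0.426, 3.105, -0.003]
wrist_force: [6.3, -2.5, -1.7]
width: 0.406
```

drive_tool:
  steps:
    - [[12,0,4],0]
    - [[12,0,4],0]
    - [[5,0,4],0]
    - [[0,0,0],0]
    - [[0,0,0],0]

```text
time: 35.3
tool_pos: [0.3687, -0.1395, 0.0692]
tcp_rot: [0.427, 3.111, -0.001]
wrist_force: [1.3, 0.1, 3.8]
width: 0.399
```

```bash
python3 q.py k21
```

```text
[[-139.    25.9]] [ 0.3687 -0.1395  0.0692] [1.3 0.1 3.8] w 0.399 t 35.3
```

View pics/k21d.png

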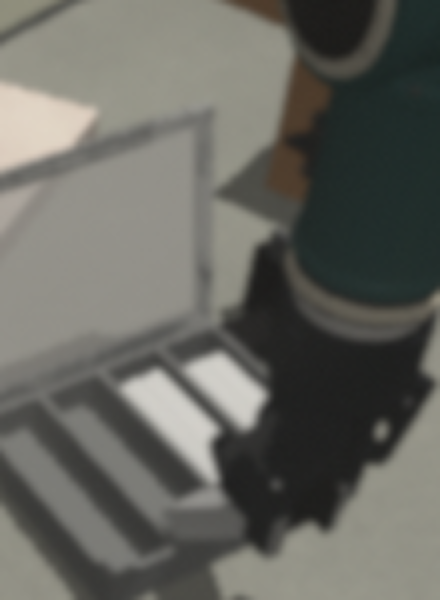

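drive_tool:
  steps:
    - [[0,0,-12],0]
    - [[-10,0.5,-12],0]
    - [[-24,0.5,0],0]
    - [[-24,0,0],0]
    - [[-24,0,0],0]
    - [[-24,0,0],0]
    - [[-18,0,0],0]
    - [[0,0,0],0]
  force: 40

```text
time: 36.02
tool_pos: [0.4906, -0.1724, 0.0919]
tcp_rot: [-0.426, -3.112, -0.0]
wrist_force: [-0.5, 0.1, -0.6]
width: 0.4
```

drive_tool:
  steps:
    - [[0,0,10],0]
    - [[0,0,10],0]
    - [[0,0,8],0]
    - [[0,0,4],0]
    - [[0,0,0],0]
    - [[0,0,0],0]

```text
time: 36.52
tool_pos: [0.4871, -0.1713, 0.0598]
tcp_rot: [-0.427, -3.111, -0.001]
wrist_force: [0.3, -0.6, -1.0]
width: 0.402
```

```bash
python3 q2.py k22
```

```text
[[-16.5  26.9]] [ 0.4871 -0.1713  0.0598] [ 0.3 -0.6 -1. ] w 0.402 t 36.5
```

View pics/k22d.png

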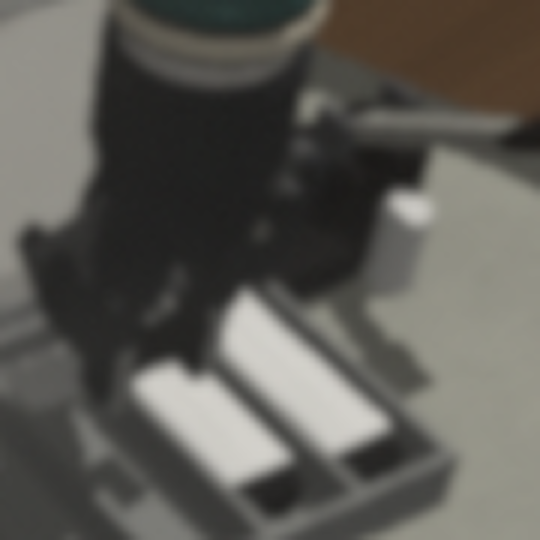

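drive_tool:
  steps:
    - [[0,0,5],0]
    - [[0,0,5],0]
    - [[1,0,4],0]
    - [[2,0,4],0]
    - [[0,0,0],0]
    - [[0,0,0],0]
  force: 20

```text
time: 37.07
tool_pos: [0.4846, -0.1708, 0.0439]
tcp_rot: [-0.426, -3.111, -0.0]
wrist_force: [-7.6, 2.6, 13.0]
width: 0.402
```

drive_tool:
  steps:
    - [[-2,0,2],0]
    - [[-1,0,2],0]
    - [[-1,0,2],0]
    - [[0,0,1],0]
    - [[0,0,0],0]
    - [[0,0,0],0]

```text
time: 37.57
tool_pos: [0.4831, -0.17, 0.0363]
tcp_rot: [-0.424, -3.1, -0.004]
wrist_force: [-21.1, 6.6, 24.2]
width: 0.404
```

drive_tool:
  steps:
    - [[3,0,-1],0]
    - [[0,0,0],0]
    - [[0,0,0],0]

```text
time: 37.82
tool_pos: [0.4838, -0.1702, 0.0372]
tcp_rot: [-0.425, -3.108, -0.002]
wrist_force: [-10.9, 3.9, 12.2]
width: 0.401
```

drive_tool:
  steps:
    - [[0,0,0],0]
    - [[0,0,0],0]
    - [[0,0,0],0]
    - [[0,0,0],0]
  jaw: 0.6

```text
time: 38.15
tool_pos: [0.4867, -0.1713, 0.0366]
tcp_rot: [0.426, 3.112, -0.0]
wrist_force: [0.7, -0.2, 0.3]
width: 0.601
```

drive_tool:
  steps:
    - [[0,0,-15],0]
    - [[0,0,-30],0]
    - [[0,20,-38],0]
    - [[0,35,-20],0]
    - [[0,40,0],0]
    - [[0,40,0],0]
    - [[0,40,0],0]
    - [[0,30,0],0]

```text
time: 38.82
tool_pos: [0.5421, 0.0285, 0.1388]
tcp_rot: [0.425, 3.111, 0.002]
wrist_force: [0.7, 0.4, -0.2]
width: 0.6
```

```bash
python3 q2.py k23 270 130 390 220
python3 - <<'E'
from plan import *
snap('side','s23.png')
im=snap('top','t23.png');crop(im,180,165,280,250,'t23c.png',k=6)
E
```

```text
[[-17.  234.2]] [0.5421 0.0285 0.1388] [ 0.7  0.4 -0.2] w 0.600 t 38.8
```

View pics/k23d.png

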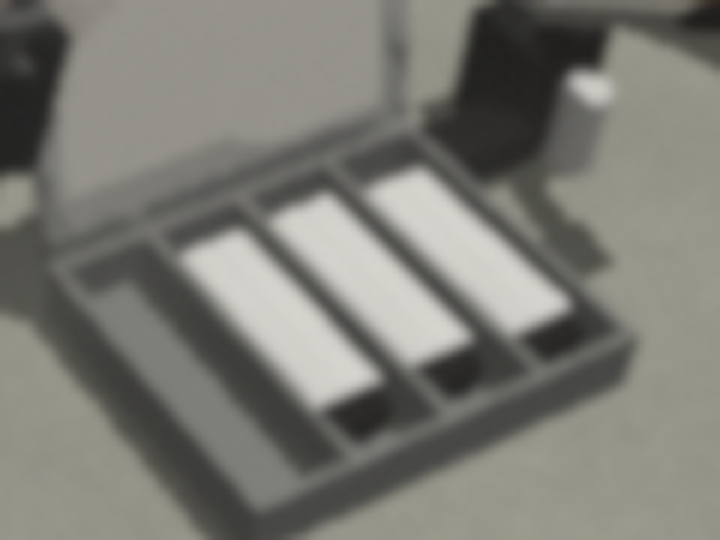

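View pics/s23.png

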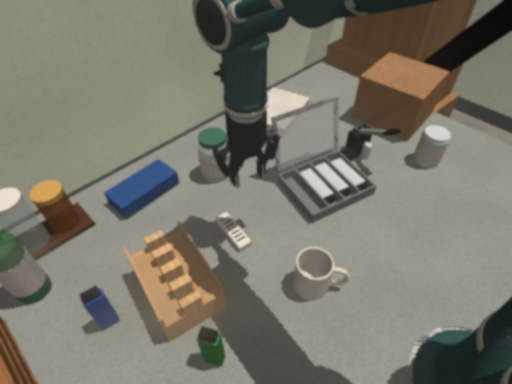

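View pics/t23c.png

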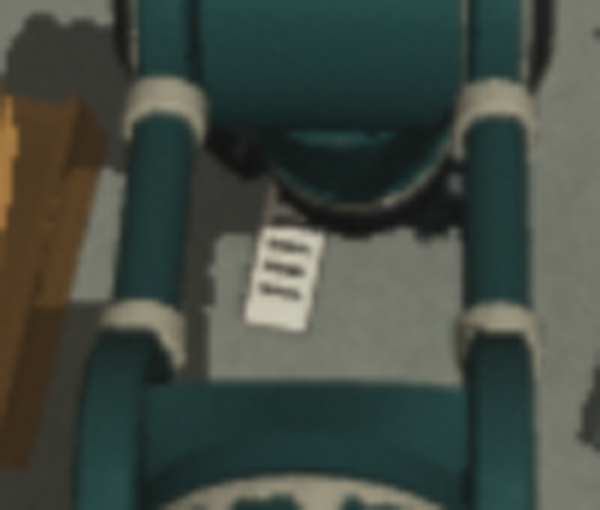

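All three tins are in, and the rack is empty. The cartridge is still in its original place. Now I pick it up.

Run:
```python
from plan import *
go([.557,.0755,.06],pc[2]+np.pi/2)
```

```text
t 39.0 pos [0.5418 0.0277 0.1382] w 0.60 F [-0.5  0.1 -0.1] q6 -1.30 tilt 0.02
 twist -6.4 then shift [-7.6 49.6 78.3]
```

drive_tool:
  steps:
    - [[0,0,0],-6.4]
    - [[-4,25,0],0]
    - [[-3.5,24.5,20],0]
    - [[0,0,30],0]
    - [[0,0,28],0]
    - [[0,0,0],0]
    - [[0,0,0],0]
  jaw: 0.65

```text
time: 39.55
tool_pos: [0.5543, 0.0721, 0.0584]
tcp_rot: [-0.253, -3.126, 0.002]
wrist_force: [-0.1, -0.1, 0.8]
width: 0.647
```

Run:
```python
from plan import *
go([.557,.0755,.009],pc[2]+np.pi/2)
im=snap('side','s24.png');crop(im,170,130,290,270,'s24c.png',k=4)
```

```text
t 39.5 pos [0.5543 0.0721 0.0584] w 0.65 F [-0.1 -0.1  0.8] q6 -1.32 tilt 0.31
 twist -0.3 then shift [-2.4  3.9 49.4]
```

View pics/s24c.png

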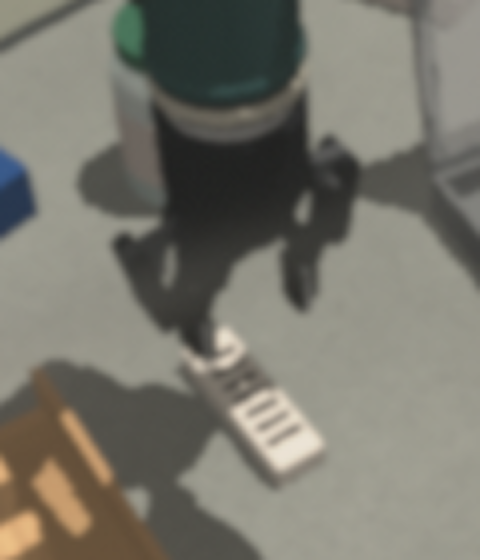

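drive_tool:
  steps:
    - [[0,3,15],0]
    - [[0,0,15],0]
    - [[0,0,10],0]
    - [[0,0,6],0]
    - [[0,0,2],0]
    - [[0,0,0],0]
    - [[0,0,0],0]

```text
time: 40.18
tool_pos: [0.5578, 0.0762, 0.0132]
tcp_rot: [0.252, 3.13, 0.0]
wrist_force: [0.1, -0.2, 0.8]
width: 0.652
```

Run:
```python
from plan import *
go([.557,.0755,.009],pc[2]+np.pi/2)
im=snap('side','s25.png');crop(im,190,170,280,270,'s25c.png',k=5)
```

```text
t 40.2 pos [0.5578 0.0762 0.0132] w 0.65 F [ 0.1 -0.2  0.8] q6 -1.32 tilt 0.08
 twist -0.3 then shift [ 0.7 -0.9  4.2]
```

View pics/s25c.png

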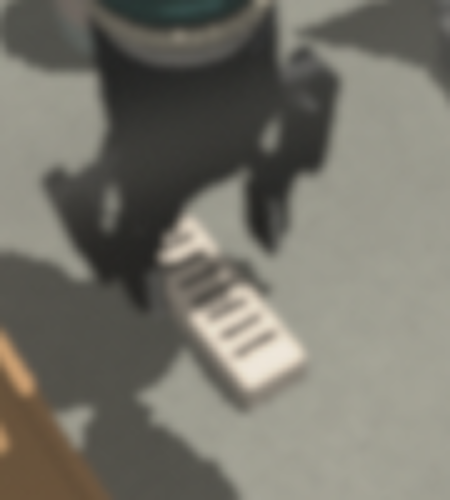

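drive_tool:
  steps:
    - [[0,0,3],0]
    - [[0,0,3],0]
    - [[0,0,0],0]
    - [[0,0,0],0]

```text
time: 40.57
tool_pos: [0.5567, 0.0764, 0.0061]
tcp_rot: [-0.252, -3.131, 0.0]
wrist_force: [0.7, 0.9, 0.7]
width: 0.653
```

drive_tool:
  steps:
    - [[0,0,0],0]
    - [[0,0,0],0]
    - [[0,0,0],0]
    - [[0,0,0],0]
    - [[0,0,0],0]
    - [[0,0,0],0]
  jaw: 0.2
  force: 50

```text
time: 41.07
tool_pos: [0.557, 0.0763, 0.0064]
tcp_rot: [0.252, 3.131, 0.0]
wrist_force: [0.2, 0.4, -0.0]
width: 0.198
```

drive_tool:
  steps:
    - [[0,0,-5],0]
    - [[0,0,-10],0]
    - [[0,0,-15],0]
    - [[0,0,-15],0]
    - [[0,0,-15],0]
    - [[0,0,0],0]
    - [[0,0,0],0]

```text
time: 41.65
tool_pos: [0.5585, 0.0765, 0.0681]
tcp_rot: [0.252, 3.128, 0.001]
wrist_force: [0.4, -0.5, -0.3]
width: 0.201
```

Run:
```python
from plan import *
go(box(0,76.2,70),YB)
im=snap('side','s26.png');crop(im,190,130,290,250,'s26c.png',k=5)
```

```text
t 41.6 pos [0.5585 0.0765 0.0681] w 0.20 F [ 0.4 -0.5 -0.3] q6 -1.32 tilt 0.21
 twist 6.3 then shift [ -14.1 -208.6   -2.1]
```

View pics/s26c.png

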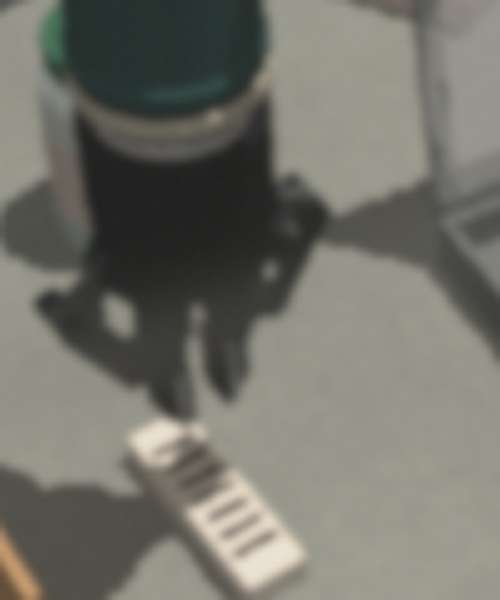

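The jaws closed past it without gripping. I'll check where the tips really are.

Run:
```python
from plan import *
s,p,M=tool()
for dz in(0,.005,.01,.015,.02): print(dz,proj('side',[p+[0,0,dz]]).round(1))
im=snap('side','s27.png')
KL=np.array([(55,17,20),(55,-17,20),(-55,-17,20),(-55,17,20)])/1e3
crop(im,200,180,280,260,'s27c.png',np.r_[proj('side',T(pc,KL)),proj('side',[p+[0,0,dz] for dz in (0,.01,.02)]),proj('side',[[p[0],p[1],.02],[p[0],p[1],0]])],k=7)
```

```text
0 [[230.1 216.2]]
0.005 [[230.  214.8]]
0.01 [[229.9 213.3]]
0.015 [[229.7 211.9]]
0.02 [[229.6 210.5]]
```

View pics/s27c.png

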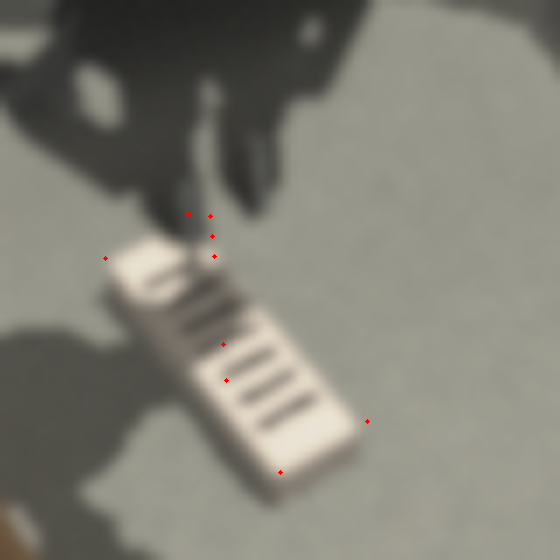

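drive_tool:
  steps:
    - [[0,0,0],0]
    - [[0,0,0],0]
    - [[0,0,0],0]
    - [[0,0,0],0]
    - [[0,0,20],0]
    - [[0,0,20],0]
    - [[0,0,18],0]
    - [[0,0,0],0]
  jaw: 0.55

```text
time: 42.42
tool_pos: [0.5532, 0.076, 0.0043]
tcp_rot: [-0.251, -3.124, 0.002]
wrist_force: [-1.0, 0.7, -0.3]
width: 0.548
```

drive_tool:
  steps:
    - [[0,0,3],0]
    - [[0,0,3],0]
    - [[0,0,3],0]
    - [[0,0,0],0]
    - [[0,0,0],0]

```text
time: 42.83
tool_pos: [0.5576, 0.0764, 0.0]
tcp_rot: [0.252, 3.13, 0.0]
wrist_force: [-0.2, 0.2, 0.4]
width: 0.551
```

Run:
```python
from plan import *
go([.557,.0755,.0],pc[2]+np.pi/2)
im=snap('side','s28.png');crop(im,200,170,280,250,'s28c.png',k=7)
```

```text
t 42.8 pos [0.5576 0.0764 0.    ] w 0.55 F [-0.2  0.2  0.4] q6 -1.32 tilt 0.07
 twist -0.3 then shift [ 0.4 -1.   0. ]
```

View pics/s28c.png

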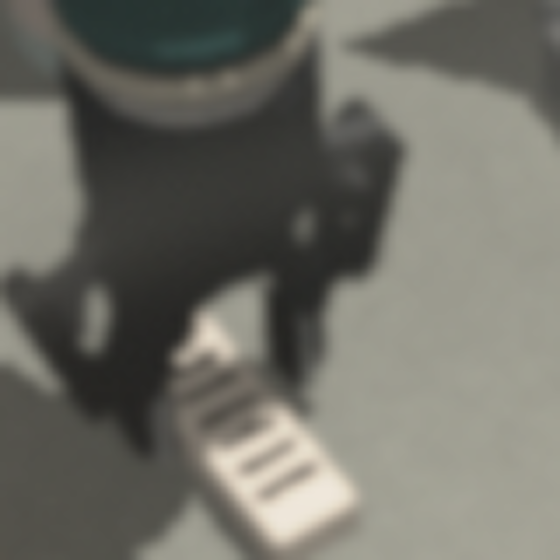

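drive_tool:
  steps:
    - [[0,0,3],0]
    - [[0,0,3],0]
    - [[0,0,2],0]
    - [[0,0,0],0]
    - [[0,0,0],0]

```text
time: 43.3
tool_pos: [0.5566, 0.0763, -0.009]
tcp_rot: [-0.252, -3.131, 0.0]
wrist_force: [0.5, 0.0, -0.6]
width: 0.549
```

drive_tool:
  steps:
    - [[0,0,0],0]
    - [[0,0,0],0]
    - [[0,0,0],0]
    - [[0,0,0],0]
    - [[0,0,0],0]
    - [[0,0,0],0]
  jaw: 0.2

```text
time: 43.8
tool_pos: [0.5573, 0.0764, -0.0084]
tcp_rot: [0.252, 3.131, 0.0]
wrist_force: [0.0, -1.0, 2.5]
width: 0.379
```

Gripped (width 0.38). I lift and check.

drive_tool:
  steps:
    - [[0,0,-5],0]
    - [[0,0,-10],0]
    - [[0,0,-20],0]
    - [[0,0,-20],0]
    - [[0,0,-20],0]
    - [[0,0,-15],0]
    - [[0,0,0],0]
    - [[0,0,0],0]

```text
time: 44.47
tool_pos: [0.558, 0.0764, 0.0828]
tcp_rot: [0.252, 3.129, 0.001]
wrist_force: [0.3, 0.0, -0.7]
width: 0.378
```

Run:
```python
from plan import *
go(box(0,76.2,80),YB)
im=snap('side','s29.png');crop(im,190,130,290,250,'s29c.png',k=5)
```

```text
t 44.5 pos [0.558  0.0764 0.0828] w 0.38 F [ 0.3  0.  -0.7] q6 -1.32 tilt 0.16
 twist 6.3 then shift [ -14.6 -208.4    2.6]
```

View pics/s29c.png

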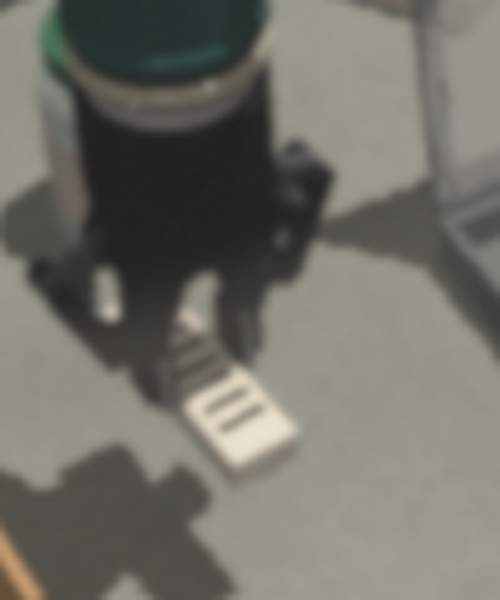

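drive_tool:
  steps:
    - [[0,-10,0],3]
    - [[0,-20,0],3.3]
    - [[-3,-35,0],0]
    - [[-3,-35,0],0]
    - [[-3,-35,0],0]
    - [[-3,-35,0],0]
    - [[-2,-25,0],0]
    - [[0,-12,0],0]

```text
time: 45.18
tool_pos: [0.5153, -0.1298, 0.0795]
tcp_rot: [-0.427, -3.109, 0.001]
wrist_force: [-0.0, -0.8, -0.4]
width: 0.377
```

drive_tool:
  steps:
    - [[0,0,10],0]
    - [[0,0,10],0]
    - [[0,0,10],0]
    - [[0,0,0],0]
    - [[0,0,0],0]

```text
time: 45.6
tool_pos: [0.516, -0.1257, 0.0494]
tcp_rot: [-0.421, -3.109, -0.001]
wrist_force: [0.6, -0.1, -0.3]
width: 0.376
```

```bash
python3 - <<'E'
from plan import *
go(box(0,76.2,24),YB)
E
python3 q2.py k30 260 110 380 220
python3 - <<'E'
from plan import *
im=snap('top','t30.png');crop(im,260,165,360,260,'t30c.png',k=6)
E
```

```text
t 45.6 pos [ 0.516  -0.1257  0.0494] w 0.38 F [ 0.6 -0.1 -0.3] q6 -1.59 tilt 0.22
 twist 0.1 then shift [-1.  -2.4 25.4]
[[-0.9 78.6]] [ 0.516  -0.1257  0.0494] [ 0.6 -0.1 -0.3] w 0.376 t 45.6
```

View pics/k30d.png

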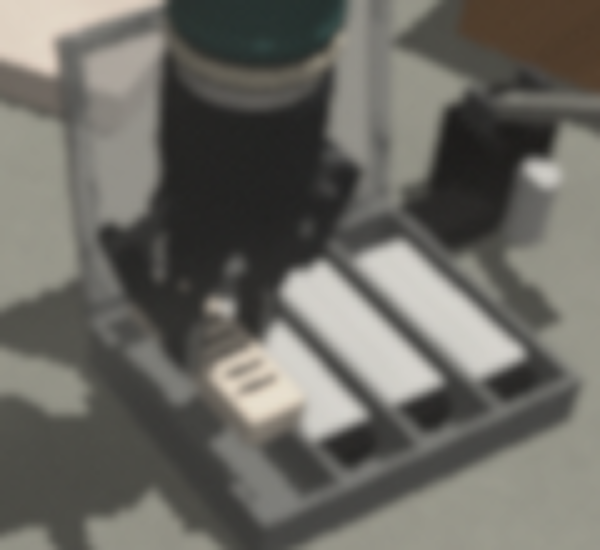

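View pics/t30c.png

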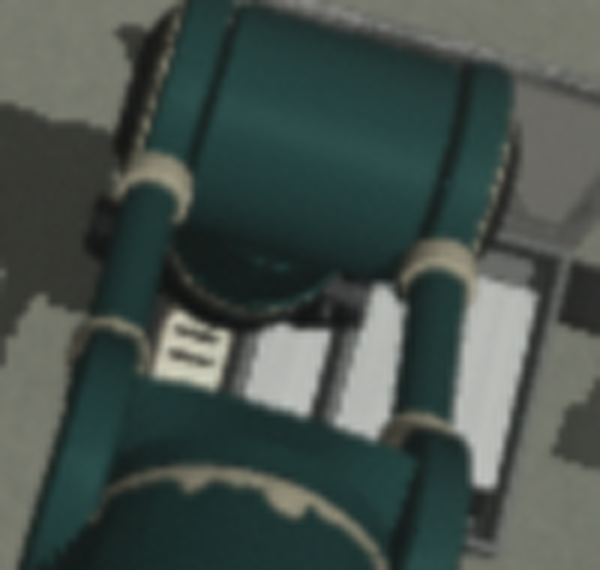

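drive_tool:
  steps:
    - [[0,-2,8],0]
    - [[0,0,8],0]
    - [[0,0,6],0]
    - [[0,0,0],0]
    - [[0,0,0],0]

```text
time: 46.12
tool_pos: [0.516, -0.1291, 0.0285]
tcp_rot: [-0.424, -3.111, -0.0]
wrist_force: [0.6, 0.5, -0.9]
width: 0.382
```

```bash
python3 q2.py k31 270 140 350 220
```

```text
[[ 0.1 75.4]] [ 0.516  -0.1291  0.0285] [ 0.6  0.5 -0.9] w 0.382 t 46.1
```

View pics/k31d.png

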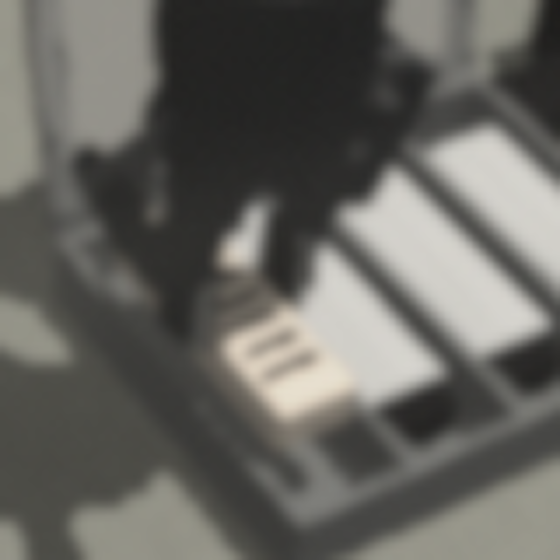

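Run:
```python
from plan import *
uv=np.array([(277,440),(352,402)])/7-.5+[270,140]
for z in(.034,.037,.040): print(inv(back('side',uv,z)).round(1))
uv=np.array([(292,425),(355,378),(225,345)])/7-.5+[270,140]
for z in(.055,.057): print(inv(back('side',uv,z)).round(1))
```

```text
[[-45.9  85.3]
 [-44.1  51.6]]
[[-48.   87. ]
 [-46.1  53.5]]
[[-50.   88.8]
 [-48.2  55.4]]
[[-57.1  89.1]
 [-49.7  57.3]
 [-14.2  88.2]]
[[-58.5  90.3]
 [-51.1  58.6]
 [-15.7  89.3]]
```

drive_tool:
  steps:
    - [[0,1,4],0]
    - [[0,0,4],0]
    - [[0,0,0],0]
    - [[0,0,0],0]

```text
time: 46.5
tool_pos: [0.5167, -0.1282, 0.021]
tcp_rot: [-0.424, -3.112, -0.0]
wrist_force: [0.0, 0.4, -0.4]
width: 0.384
```

drive_tool:
  steps:
    - [[0,0,3],0]
    - [[0,0,2],0]
    - [[0,0,0],0]
    - [[0,0,0],0]

```text
time: 46.83
tool_pos: [0.5169, -0.1283, 0.0161]
tcp_rot: [-0.424, -3.112, -0.0]
wrist_force: [-0.3, 0.0, -0.9]
width: 0.377
```

drive_tool:
  steps:
    - [[0,0,2],0]
    - [[0,0,2],0]
    - [[0,0,0],0]
    - [[0,0,0],0]

```text
time: 47.17
tool_pos: [0.5169, -0.1283, 0.0121]
tcp_rot: [-0.424, -3.112, -0.0]
wrist_force: [-0.6, 0.0, -0.7]
width: 0.379
```

```bash
python3 q2.py k32 270 140 350 220
```

```text
[[ 0.6 76.4]] [ 0.5169 -0.1283  0.0121] [-0.6  0.  -0.7] w 0.379 t 47.2
```

View pics/k32d.png

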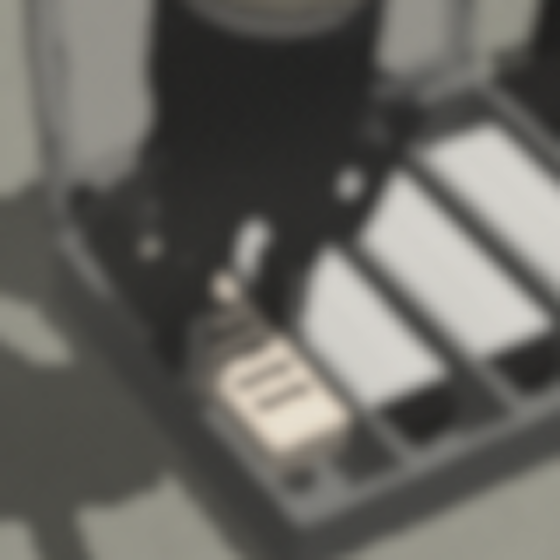

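drive_tool:
  steps:
    - [[0,0,2],0]
    - [[0,0,1],0]
    - [[0,0,0],0]
    - [[0,0,0],0]

```text
time: 47.55
tool_pos: [0.5175, -0.1285, 0.0112]
tcp_rot: [0.424, 3.113, -0.0]
wrist_force: [-5.0, 1.1, 11.1]
width: 0.379
```

drive_tool:
  steps:
    - [[0,0,0],0]
    - [[0,0,0],0]
    - [[0,0,0],0]
    - [[0,0,0],0]
  jaw: 0.6
  force: 20

```text
time: 47.88
tool_pos: [0.517, -0.1283, 0.0091]
tcp_rot: [-0.424, -3.113, -0.0]
wrist_force: [-0.1, -0.5, -0.2]
width: 0.598
```

drive_tool:
  steps:
    - [[0,0,-15],0]
    - [[0,0,-30],0]
    - [[0,20,-38],0]
    - [[0,35,-35],0]
    - [[0,40,-20],0]
    - [[0,40,0],0]
    - [[0,40,0],0]
    - [[0,0,0],0]

```text
time: 48.55
tool_pos: [0.5635, 0.0378, 0.1403]
tcp_rot: [0.417, 3.111, 0.006]
wrist_force: [-0.1, 0.0, 1.1]
width: 0.601
```

```bash
python3 q2.py k33 270 130 390 220;  python3 - <<'E'
from plan import *
im=snap('top','t33.png');crop(im,260,155,400,260,'t33c.png',k=5)
E
```

```text
[[  1.  248.9]] [0.5635 0.0378 0.1403] [-0.1  0.   1.1] w 0.601 t 48.5
```

View pics/k33d.png

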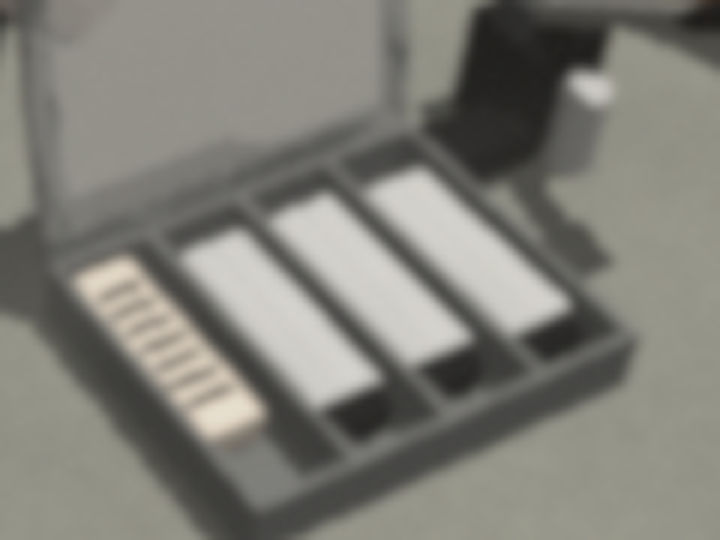

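View pics/t33c.png

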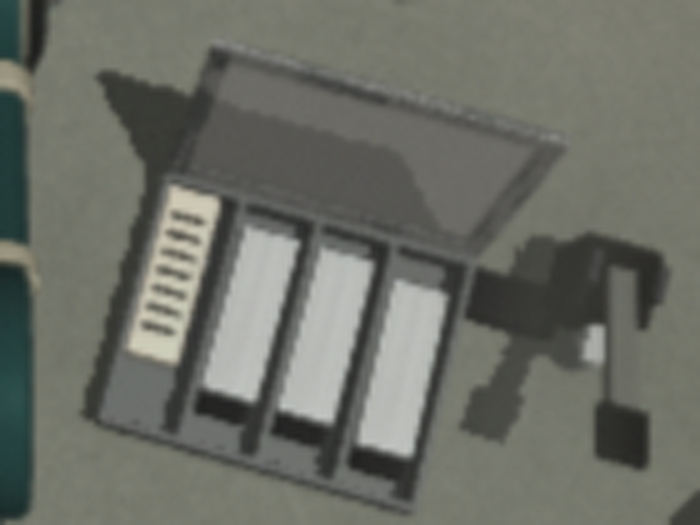

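Run:
```python
from plan import *
uv=np.array([(78,283),(130,258),(265,412),(212,440)])/6-.5+[270,130]
for z in(.026,.036): print('side',z,inv(back('side',uv,z)).round(0).tolist())
uv=np.array([(170,187),(218,197),(178,362),(127,350)])/5-.5+[260,155]
for z in(.026,.036): print('top',z,inv(back('top',uv,z)).round(0).tolist())
im=cv2.cvtColor(cv2.imread('pics/k33s.png'),cv2.COLOR_BGR2RGB)
crop(im,272,160,322,210,'c33.png',k=11)
```

```text
side 0.026 [[70.0, 91.0], [72.0, 62.0], [-34.0, 62.0], [-37.0, 91.0]]
side 0.036 [[62.0, 96.0], [64.0, 68.0], [-41.0, 69.0], [-43.0, 96.0]]
top 0.026 [[73.0, 93.0], [76.0, 63.0], [-32.0, 60.0], [-33.0, 92.0]]
top 0.036 [[71.0, 94.0], [73.0, 64.0], [-33.0, 61.0], [-35.0, 92.0]]
```

View pics/c33.png

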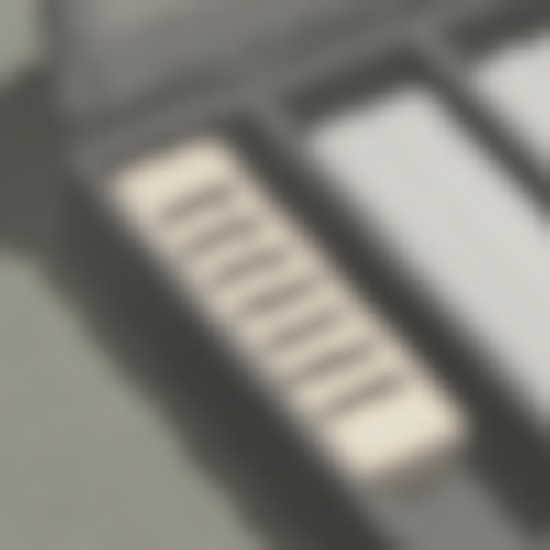

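All four items lie flat in their compartments, and the two cameras agree on the cartridge at z = 26 mm. Now the lid: I close the jaws and go behind it.

Run:
```python
from plan import *
go(box(145,0,250),YB); print(box(145,0,0))
```

```text
t 48.6 pos [0.5614 0.0332 0.139 ] w 0.60 F [ 0.   0.4 -0.3] q6 -1.29 tilt 0.04
 twist 0.2 then shift [-144.6 -243.9 -111. ]
[ 0.63546042 -0.2405513   0.        ]
```

drive_tool:
  steps:
    - [[0,0,-37],0]
    - [[0,0,-37],0]
    - [[0,0,-37],0]
    - [[-18,-30,0],0]
    - [[-18,-30,0],0]
    - [[-18,-30,0],0]
    - [[-18,-30,0],0]
    - [[-18,-30,0],0]
  jaw: 0

```text
time: 49.32
tool_pos: [0.6072, -0.1401, 0.2497]
tcp_rot: [-0.426, -3.111, 0.001]
wrist_force: [0.8, 0.3, -0.1]
width: -0.003
```

drive_tool:
  steps:
    - [[-18,-30,0],0]
    - [[-18,-30,0],0]
    - [[-19,-33,0],0]
    - [[0,0,0],0]
    - [[0,0,0],0]

```text
time: 49.73
tool_pos: [0.6348, -0.2448, 0.2487]
tcp_rot: [-0.431, -3.109, -0.0]
wrist_force: [-0.5, 0.1, -0.4]
width: -0.001
```

```bash
python3 q2.py k34 240 30 400 220
python3 - <<'E'
from plan import *
go(box(145,0,150),YB)
E
```

```text
[[145.5  -4.2]] [ 0.6348 -0.2448  0.2487] [-0.5  0.1 -0.4] w -0.001 t 49.7
t 49.8 pos [ 0.6349 -0.243   0.249 ] w 0.00 F [-0.4  0.8 -0.6] q6 -1.70 tilt 0.14
 twist -0.2 then shift [-0.2  2.5 99. ]
```

View pics/k34s.png

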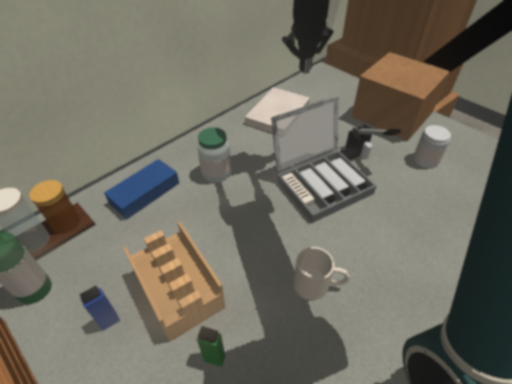

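drive_tool:
  steps:
    - [[0,0,10],0]
    - [[0,0,20],0]
    - [[0,0,25],0]
    - [[0,0,25],0]
    - [[0,0,14],0]
    - [[0,0,0],0]
    - [[0,0,0],0]

```text
time: 50.37
tool_pos: [0.6353, -0.24, 0.1552]
tcp_rot: [-0.422, -3.111, -0.001]
wrist_force: [-0.1, 0.1, 0.5]
width: -0.003
```

drive_tool:
  steps:
    - [[8,0,0],0]
    - [[8,0,0],0]
    - [[8,0,0],0]
    - [[8,0,0],0]
    - [[8,0,0],0]
    - [[0,0,0],0]
    - [[0,0,0],0]

```text
time: 50.95
tool_pos: [0.5971, -0.2304, 0.1567]
tcp_rot: [0.424, 3.112, -0.0]
wrist_force: [0.2, 0.2, 0.5]
width: 0.001
```

```bash
python3 q2.py k35 240 60 400 220
```

```text
[[105.3  -0.5]] [ 0.5971 -0.2304  0.1567] [0.2 0.2 0.5] w 0.001 t 51.0
```

View pics/k35d.png

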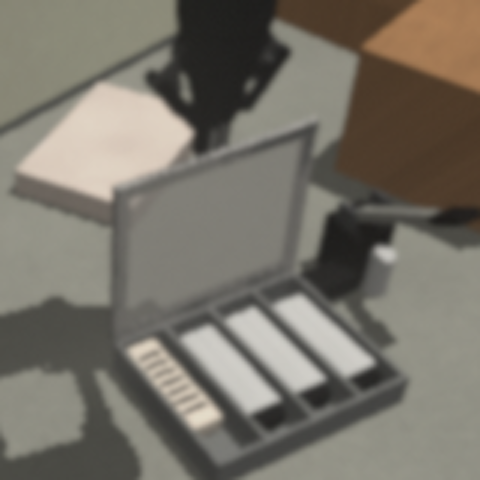

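Pushing continues: the lid is moving and nearly upright.

drive_tool:
  steps:
    - [[8,0,0],0]
    - [[8,0,0],0]
    - [[8,0,0],0]
    - [[8,0,0],0]
    - [[8,0,0],0]
    - [[5,0,0],0]
    - [[0,0,0],0]
    - [[0,0,0],0]

```text
time: 51.67
tool_pos: [0.5541, -0.2184, 0.1565]
tcp_rot: [0.424, 3.112, -0.0]
wrist_force: [0.6, 0.0, 0.7]
width: -0.002
```

drive_tool:
  steps:
    - [[0,0,-15],0]
    - [[0,0,-30],0]
    - [[0,0,-30],0]
    - [[0,0,0],0]
    - [[0,0,0],0]
    - [[0,0,0],0]
    - [[0,0,0],0]
    - [[0,0,0],0]

```text
time: 52.33
tool_pos: [0.5535, -0.218, 0.2295]
tcp_rot: [-0.423, -3.11, -0.001]
wrist_force: [1.6, -0.2, 0.8]
width: -0.003
```

```bash
python3 q2.py k36 240 60 400 220
```

```text
[[60.  -0.3]] [ 0.5535 -0.218   0.2295] [ 1.6 -0.2  0.8] w -0.003 t 52.3
```

View pics/k36d.png

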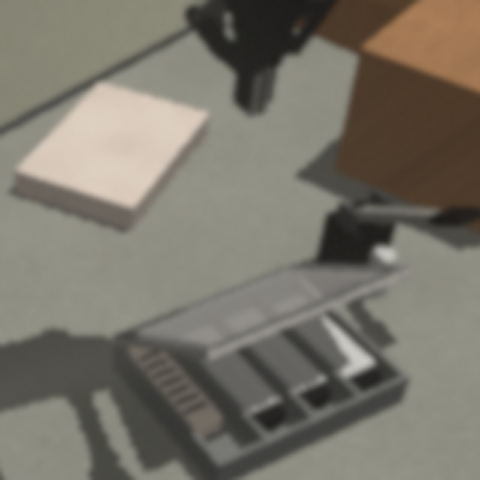

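drive_tool:
  steps:
    - [[0,0,0],0]
    - [[0,0,0],0]
    - [[0,0,0],0]
    - [[0,0,0],0]
    - [[0,0,0],0]
    - [[0,0,0],0]
    - [[0,0,0],0]
    - [[0,0,0],0]

```text
time: 53.05
tool_pos: [0.5544, -0.2185, 0.2314]
tcp_rot: [0.424, 3.113, -0.0]
wrist_force: [-0.3, 0.4, 1.1]
width: -0.002
```

```bash
python3 q2.py k37 270 90 390 220;python3 - <<'E'
from plan import *
go(box(-17,-175,195),YB)
im=cv2.cvtColor(cv2.imread('pics/t33.png'),cv2.COLOR_BGR2RGB); crop(im,340,190,400,250,'pad.png',k=8)
im=cv2.cvtColor(cv2.imread('pics/k33s.png'),cv2.COLOR_BGR2RGB); crop(im,340,100,410,170,'pads.png',k=8)
E
```

```text
[[60.9 -0.5]] [ 0.5544 -0.2185  0.2314] [-0.3  0.4  1.1] w -0.002 t 53.0
t 53.1 pos [ 0.5544 -0.2185  0.2314] w -0.00 F [ 0.7 -0.3 -0.2] q6 -1.72 tilt 0.01
 twist 0.0 then shift [  77.9 -174.5   36.4]
```

View pics/k37d.png

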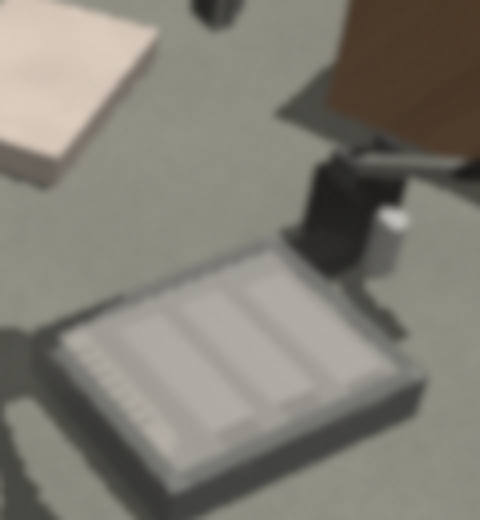

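View pics/pad.png

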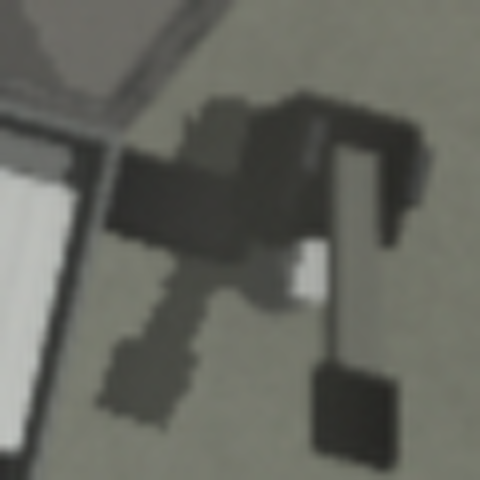

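View pics/pads.png

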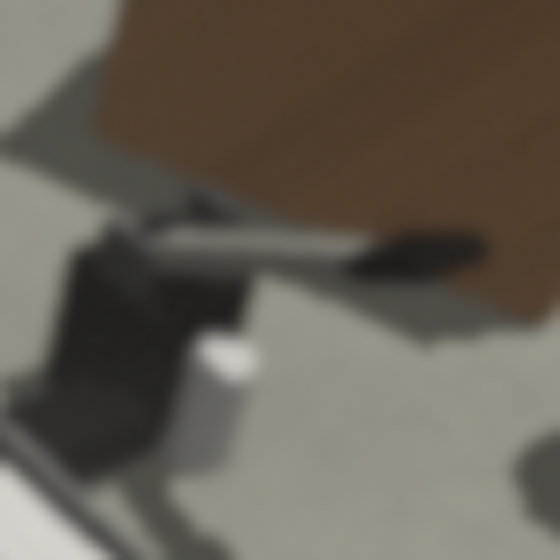

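The lid lies shut. I triangulate the pad and press lightly on the lid's front edge on the way.

Run:
```python
from plan import *
f=lambda P: np.r_[(proj('top',[P])-[384.1,241.4]).ravel(),(proj('side',[P])-[392.6,131.4]).ravel()]
r=least_squares(f,[.43,-.37,.13]); print(r.x.round(4),r.fun.round(2),inv(r.x[None]))
go(box(-70,2,60),YB)
```

```text
[ 0.4309 -0.3716  0.1333] [ 0.2   0.46 -0.44 -0.1 ] [[ -16.98535935 -181.06177233]]
t 53.1 pos [ 0.5544 -0.2185  0.2314] w -0.00 F [ 0.7 -0.3 -0.2] q6 -1.72 tilt 0.01
 twist 0.0 then shift [131.    2.5 171.4]
```

drive_tool:
  steps:
    - [[33,0,0],0]
    - [[33,0,0],0]
    - [[33,0,20],0]
    - [[32,2,35],0]
    - [[0,0,38],0]
    - [[0,0,38],0]
    - [[0,0,30],0]
    - [[0,0,0],0]

```text
time: 53.77
tool_pos: [0.4267, -0.1801, 0.0685]
tcp_rot: [-0.422, -3.102, -0.006]
wrist_force: [-1.2, 0.8, -0.8]
width: 0.001
```

drive_tool:
  steps:
    - [[0,0,6],0]
    - [[0,0,5],0]
    - [[0,0,4],0]
    - [[0,0,3],0]
    - [[0,0,0],0]
    - [[0,0,0],0]

```text
time: 54.27
tool_pos: [0.4331, -0.1831, 0.0574]
tcp_rot: [0.424, 3.112, -0.001]
wrist_force: [0.3, -0.6, -1.2]
width: -0.001
```

drive_tool:
  steps:
    - [[0,0,5],0]
    - [[0,0,4],0]
    - [[0,0,3],0]
    - [[0,0,0],0]
    - [[0,0,0],0]

```text
time: 54.68
tool_pos: [0.4319, -0.1826, 0.0441]
tcp_rot: [-0.424, -3.112, -0.0]
wrist_force: [-0.7, -0.4, 0.5]
width: 0.001
```

drive_tool:
  steps:
    - [[0,0,3],0]
    - [[0,0,2],0]
    - [[0,0,0],0]
    - [[0,0,0],0]

```text
time: 55.02
tool_pos: [0.4321, -0.1827, 0.0394]
tcp_rot: [-0.424, -3.112, -0.0]
wrist_force: [-1.1, 0.9, -0.2]
width: 0.002
```

drive_tool:
  steps:
    - [[0,0,2],0]
    - [[0,0,2],0]
    - [[0,0,2],0]
    - [[0,0,0],0]
    - [[0,0,0],0]

```text
time: 55.43
tool_pos: [0.4322, -0.1827, 0.0333]
tcp_rot: [-0.424, -3.112, -0.0]
wrist_force: [-0.2, 0.8, 0.0]
width: -0.002
```

```bash
python3 q2.py k38 270 90 390 220
```

```text
[[-66.4   1.3]] [ 0.4322 -0.1827  0.0333] [-0.2  0.8  0. ] w -0.002 t 55.4
```

View pics/k38d.png

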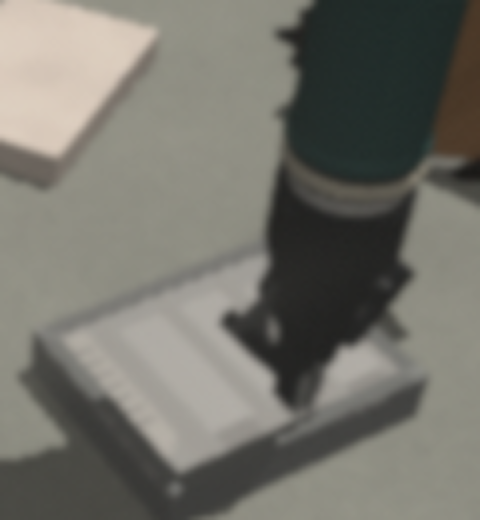

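drive_tool:
  steps:
    - [[0,0,2],0]
    - [[0,0,2],0]
    - [[0,0,0],0]
    - [[0,0,0],0]

```text
time: 55.82
tool_pos: [0.4322, -0.1827, 0.0294]
tcp_rot: [-0.424, -3.113, -0.0]
wrist_force: [0.2, -0.4, 0.3]
width: 0.0
```

drive_tool:
  steps:
    - [[0,0,1.5],0]
    - [[0,0,0],0]
    - [[0,0,0],0]

```text
time: 56.07
tool_pos: [0.4323, -0.1828, 0.028]
tcp_rot: [-0.424, -3.113, -0.0]
wrist_force: [-0.5, -0.4, 0.2]
width: 0.002
```

drive_tool:
  steps:
    - [[0,0,1.5],0]
    - [[0,0,0],0]
    - [[0,0,1.5],0]
    - [[0,0,0],0]
    - [[0,0,0],0]

```text
time: 56.48
tool_pos: [0.4322, -0.1827, 0.0249]
tcp_rot: [-0.424, -3.113, -0.0]
wrist_force: [-0.2, 0.0, -0.5]
width: 0.0
```

drive_tool:
  steps:
    - [[0,0,1.5],0]
    - [[0,0,0],0]
    - [[0,0,1.5],0]
    - [[0,0,0],0]
    - [[0,0,0],0]

```text
time: 56.9
tool_pos: [0.4323, -0.1827, 0.022]
tcp_rot: [-0.424, -3.113, -0.0]
wrist_force: [-0.9, 0.1, 0.2]
width: 0.001
```

drive_tool:
  steps:
    - [[0,0,1.5],0]
    - [[0,0,0],0]
    - [[0,0,1],0]
    - [[0,0,0],0]
    - [[0,0,0],0]

```text
time: 57.32
tool_pos: [0.4323, -0.1828, 0.0195]
tcp_rot: [-0.424, -3.113, -0.0]
wrist_force: [-0.7, 0.3, 0.3]
width: 0.0
```

```bash
python3 q2.py k39 300 130 370 210
```

```text
[[-66.2   1.2]] [ 0.4323 -0.1828  0.0195] [-0.7  0.3  0.3] w 0.000 t 57.3
```

View pics/k39d.png

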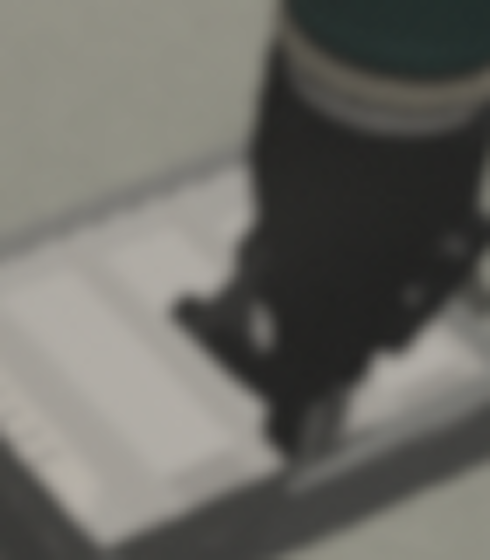

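drive_tool:
  steps:
    - [[0,0,1.5],0]
    - [[0,0,0],0]
    - [[0,0,1.5],0]
    - [[0,0,0],0]
    - [[0,0,0],0]

```text
time: 57.78
tool_pos: [0.4323, -0.1828, 0.0177]
tcp_rot: [-0.424, -3.112, -0.0]
wrist_force: [-4.1, 2.7, 10.6]
width: -0.002
```

The lid is firm at 10 N, and the contact height matches fully shut. Now the pump.

drive_tool:
  steps:
    - [[0,0,-15],0]
    - [[0,0,-35],0]
    - [[0,0,-41],0]
    - [[0,0,-41],0]
    - [[-10,-35,0],0]
    - [[-10,-35,0],0]
    - [[-10,-35,0],0]
    - [[-10,-35,0],0]

```text
time: 58.45
tool_pos: [0.4336, -0.3299, 0.1493]
tcp_rot: [0.422, 3.112, -0.001]
wrist_force: [0.9, 0.0, -0.1]
width: -0.003
```

drive_tool:
  steps:
    - [[-10,-37,0],0]
    - [[0,0,0],0]
    - [[0,0,0],0]
    - [[0,0,0],0]

```text
time: 58.78
tool_pos: [0.4327, -0.3662, 0.148]
tcp_rot: [-0.425, -3.112, -0.002]
wrist_force: [-0.9, -0.1, 0.5]
width: -0.0
```

```bash
python3 q2.py k40 320 80 410 190
python3 - <<'E'
from plan import *
go(box(-17,-176.5,120),YB)
E
```

```text
[[ -16.6 -175.4]] [ 0.4327 -0.3662  0.148 ] [-0.9 -0.1  0.5] w -0.000 t 58.8
t 58.8 pos [ 0.4328 -0.3656  0.148 ] w -0.00 F [0.5 0.3 0.4] q6 -2.05 tilt 0.09
 twist 0.0 then shift [ 0.3 -1.7 28. ]
```

View pics/k40d.png

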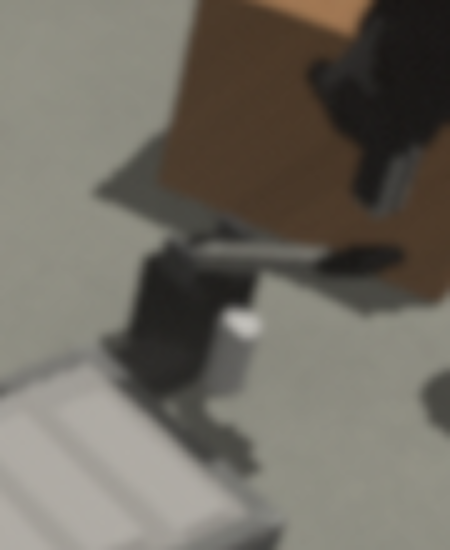

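drive_tool:
  steps:
    - [[0,-1,15],0]
    - [[0,0,10],0]
    - [[0,0,5],0]
    - [[0,0,3],0]
    - [[0,0,0],0]
    - [[0,0,0],0]

```text
time: 59.33
tool_pos: [0.4336, -0.367, 0.116]
tcp_rot: [0.423, 3.112, 0.001]
wrist_force: [1.0, 2.2, 2.8]
width: -0.001
```

drive_tool:
  steps:
    - [[5,0,10.5],0]
    - [[4.5,0,11],0]
    - [[3.5,0,11.5],0]
    - [[2.5,0,11.5],0]
    - [[1,0,12],0]
    - [[0,0,8],0]
    - [[0,0,0],0]
    - [[0,0,0],0]

```text
time: 60.0
tool_pos: [0.4168, -0.3637, 0.0515]
tcp_rot: [-0.423, -3.113, 0.001]
wrist_force: [-2.0, 1.4, 7.8]
width: -0.001
```

```bash
python3 q2.py k41 320 80 410 190
```

```text
[[ -32.6 -177.3]] [ 0.4168 -0.3637  0.0515] [-2.   1.4  7.8] w -0.001 t 60.0
```

View pics/k41d.png

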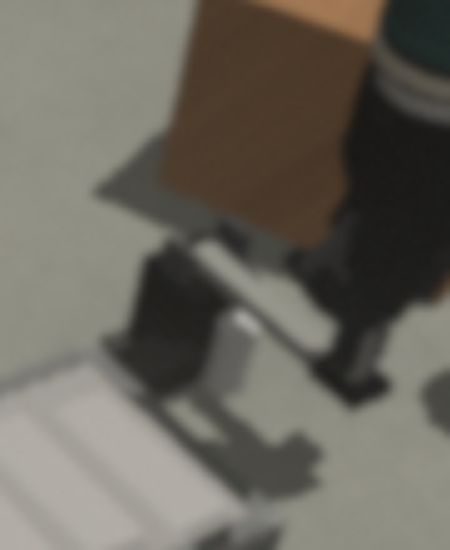

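drive_tool:
  steps:
    - [[0,0,3],0]
    - [[0,0,3],0]
    - [[0,0,0],0]
    - [[0,0,0],0]

```text
time: 60.38
tool_pos: [0.4169, -0.3639, 0.0484]
tcp_rot: [-0.423, -3.113, 0.001]
wrist_force: [-7.4, 5.8, 21.6]
width: 0.002
```

The stop is reached (21 N at z = 48 mm). Now all the way up, clear of the pad.

drive_tool:
  steps:
    - [[0,0,-14],0]
    - [[-1,0,-12],0]
    - [[-2.5,0,-11.5],0]
    - [[-3.5,0,-11.5],0]
    - [[-4.5,0,-11],0]
    - [[-5,0,-10.5],0]
    - [[0,0,-10],0]
    - [[0,0,0],0]

```text
time: 61.05
tool_pos: [0.4335, -0.3683, 0.1274]
tcp_rot: [0.423, 3.112, -0.002]
wrist_force: [0.7, -0.5, 0.3]
width: -0.005
```

drive_tool:
  steps:
    - [[0,0,0],0]
    - [[0,0,0],0]
    - [[0,0,0],0]
    - [[0,0,0],0]

```text
time: 61.38
tool_pos: [0.4319, -0.3669, 0.1243]
tcp_rot: [-0.424, -3.111, -0.002]
wrist_force: [0.3, 0.8, -0.9]
width: 0.001
```

```bash
python3 q2.py k42 320 80 410 190
```

```text
[[ -17.2 -176.3]] [ 0.4319 -0.3669  0.1243] [ 0.3  0.8 -0.9] w 0.001 t 61.4
```

View pics/k42d.png

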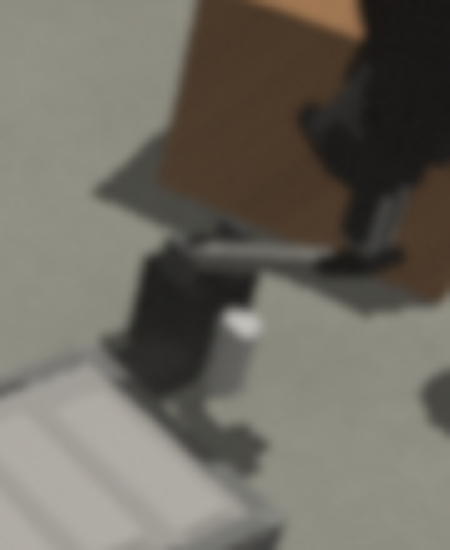

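Lever back at rest, stroke 1 done. Stroke 2:

drive_tool:
  steps:
    - [[0,0,10],0]
    - [[5,0,10.5],0]
    - [[4.5,0,11],0]
    - [[3.5,0,11.5],0]
    - [[2.5,0,11.5],0]
    - [[1,0,12],0]
    - [[0,0,11],0]
    - [[0,0,3],0]

```text
time: 62.1
tool_pos: [0.4168, -0.3642, 0.0475]
tcp_rot: [-0.424, -3.112, 0.001]
wrist_force: [-10.6, 6.5, 40.9]
width: -0.005
```

drive_tool:
  steps:
    - [[0,0,0],0]
    - [[0,0,0],0]
    - [[0,0,0],0]
    - [[0,0,0],0]

```text
time: 62.43
tool_pos: [0.4168, -0.3641, 0.0481]
tcp_rot: [-0.424, -3.113, 0.002]
wrist_force: [-7.5, 4.5, 27.1]
width: 0.002
```

drive_tool:
  steps:
    - [[0,0,-14],0]
    - [[-1,0,-12],0]
    - [[-2.5,0,-11.5],0]
    - [[-3.5,0,-11.5],0]
    - [[-4.5,0,-11],0]
    - [[-5,0,-10.5],0]
    - [[0,0,-10],0]
    - [[0,0,0],0]

```text
time: 63.1
tool_pos: [0.4333, -0.3676, 0.127]
tcp_rot: [-0.423, -3.113, 0.0]
wrist_force: [0.4, -0.6, -0.1]
width: 0.001
```

drive_tool:
  steps:
    - [[0,0,0],0]
    - [[0,0,0],0]
    - [[0,0,0],0]
    - [[0,0,0],0]

```text
time: 63.43
tool_pos: [0.4319, -0.3668, 0.1243]
tcp_rot: [-0.424, -3.111, -0.002]
wrist_force: [-0.5, 0.3, -0.1]
width: -0.002
```

The peak was rather hard, so strokes 3 and 4 end more softly.

drive_tool:
  steps:
    - [[0,0,10],0]
    - [[5,0,10.5],0]
    - [[4.5,0,11],0]
    - [[3.5,0,11.5],0]
    - [[2.5,0,11.5],0]
    - [[1,0,12],0]
    - [[0,0,7],0]
    - [[0,0,2],0]

```text
time: 64.1
tool_pos: [0.4164, -0.3635, 0.0487]
tcp_rot: [-0.424, -3.112, 0.0]
wrist_force: [-2.4, -0.8, 13.6]
width: 0.001
```

drive_tool:
  steps:
    - [[0,0,2],0]
    - [[0,0,2],0]
    - [[0,0,1],0]
    - [[0,0,0],0]
    - [[0,0,0],0]

```text
time: 64.52
tool_pos: [0.4165, -0.3637, 0.0481]
tcp_rot: [-0.423, -3.112, 0.001]
wrist_force: [-7.6, 4.7, 28.3]
width: 0.0
```

drive_tool:
  steps:
    - [[0,0,-14],0]
    - [[-1,0,-12],0]
    - [[-2.5,0,-11.5],0]
    - [[-3.5,0,-11.5],0]
    - [[-4.5,0,-11],0]
    - [[-5,0,-10.5],0]
    - [[0,0,-10],0]
    - [[0,0,0],0]

```text
time: 65.18
tool_pos: [0.4333, -0.3677, 0.127]
tcp_rot: [0.423, 3.113, -0.0]
wrist_force: [0.6, -0.5, 0.3]
width: 0.003
```

drive_tool:
  steps:
    - [[0,0,0],0]
    - [[0,0,0],0]
    - [[0,0,0],0]
    - [[0,0,0],0]

```text
time: 65.52
tool_pos: [0.4319, -0.3669, 0.1243]
tcp_rot: [-0.424, -3.111, -0.002]
wrist_force: [0.3, 0.3, -0.1]
width: 0.001
```

drive_tool:
  steps:
    - [[0,0,10],0]
    - [[5,0,10.5],0]
    - [[4.5,0,11],0]
    - [[3.5,0,11.5],0]
    - [[2.5,0,11.5],0]
    - [[1,0,12],0]
    - [[0,0,7],0]
    - [[0,0,2],0]

```text
time: 66.18
tool_pos: [0.4164, -0.3635, 0.0488]
tcp_rot: [-0.424, -3.112, 0.001]
wrist_force: [-2.1, -0.9, 14.1]
width: -0.005
```

drive_tool:
  steps:
    - [[0,0,2],0]
    - [[0,0,2],0]
    - [[0,0,1],0]
    - [[0,0,0],0]
    - [[0,0,0],0]

```text
time: 66.6
tool_pos: [0.4165, -0.3637, 0.048]
tcp_rot: [-0.423, -3.112, 0.001]
wrist_force: [-7.3, 5.2, 27.8]
width: 0.003
```

drive_tool:
  steps:
    - [[0,0,-14],0]
    - [[-1,0,-12],0]
    - [[-2.5,0,-11.5],0]
    - [[-3.5,0,-11.5],0]
    - [[-4.5,0,-11],0]
    - [[-5,0,-10.5],0]
    - [[0,0,-10],0]
    - [[0,0,-10],0]

```text
time: 67.27
tool_pos: [0.432, -0.3665, 0.1351]
tcp_rot: [-0.422, -3.109, -0.004]
wrist_force: [0.3, -0.4, 0.1]
width: 0.003
```

drive_tool:
  steps:
    - [[0,0,-20],0]
    - [[0,0,-30],0]
    - [[0,0,0],0]
    - [[0,0,0],0]
    - [[0,0,0],0]
    - [[0,0,0],0]

```text
time: 67.77
tool_pos: [0.4316, -0.3665, 0.1837]
tcp_rot: [-0.423, -3.109, -0.004]
wrist_force: [0.2, 0.4, -1.0]
width: 0.001
```

```bash
python3 q2.py k43 260 80 410 230
python3 - <<'E'
from plan import *
snap('top','t43.png')
E
```

```text
[[ -17.7 -176. ]] [ 0.4316 -0.3665  0.1837] [ 0.2  0.4 -1. ] w 0.001 t 67.8
```

View pics/k43s.png

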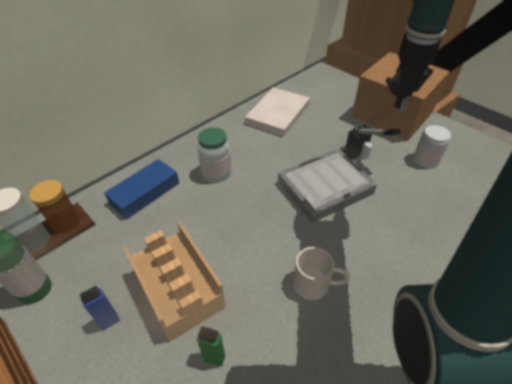

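View pics/k43d.png

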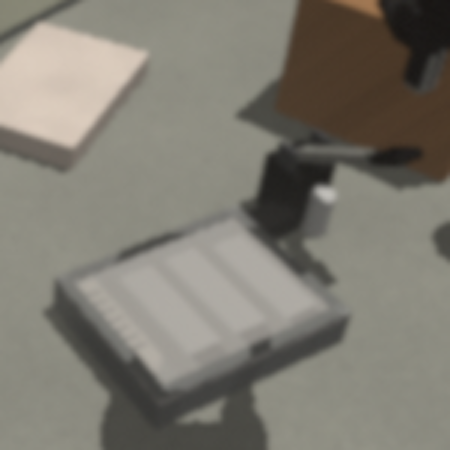

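Lid shut, lever back up, jar standing and the robot clear of everything. I hand in.

```bash
python3 -c "
from workcell import bot
print(bot.finish_job())"
```

```text
the job is handed in; nothing more can be done
None
```

The job is handed in, at about 68 s of the 208 s allowed.

- **Packing:** Three tins were present. I lifted each straight up out of its well and tilted it over the box's front rim. Each then went flat into its own compartment, cap towards the front. The drying cartridge lies lengthwise in the fourth compartment. My first grasp of it closed above it; the second, lower one held.
- **Lid and pump:** I pushed the lid past upright and let it fall shut. I then gave the lever four strokes, feeling the stop each time (20–28 N steady) and lifting clear of the pad after each.

**Last checks:**
- **Before the lid was shut:** Images showed all four items flat, and both cameras agreed on the cartridge's height.
- **Lid:** It resisted a light press of about 10 N. The contact height matched fully shut, but only after allowing for fingertips about 20 mm higher than the reported tool position.
- **Final pictures:** The lid is down, the lever is up, the jar is standing and the robot touches nothing.

**What went less well:**
- The first tin was set down on the box rim twice, at up to about 55 N at the wrist, before it went in. It was also pushed against the back wall at about 64 N.
- Pump stroke 2 peaked briefly at about 42 N through the fingertips.

These are above 40 N but well under the 120 N wrist limit. I believe they went through the held tin or the fingertips, not the arm or gripper body, but no verdict was reported to confirm that.

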